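# Lock the gauge bars away in the key rack

## Robot

A 7-joint arm with a two-finger parallel gripper is mounted at the origin on a cart in front of the work surface, level with it; the furniture and walls round the work are solid. World frame = base frame: x ahead of the robot, y to its left, z up, the work surface at z = 0. Lengths are in m, angles in rad, forces in N, time in s.
With the tool pointing down it reaches from about 0.425 to 0.925 m from the base axis. Payload 6.8 kg.
Tool frame: the origin (TCP) lies at the very end of the fingers, on their centre line; the grasp point (between the pads) lies 19 mm behind it; z points along the fingers, y is the line along which they close (so a half turn about z gives the same grasp; the last joint's range is limited). The gripper opens to 85 mm and grips with 20 to 120 N. Pads are 22 mm wide; open, the fingers measure 114 mm over their backs; the gripper's body (76 mm by 85 mm) begins 54 mm behind the grasp point. The pads swing forward as they close: fully open they stand 13 mm farther back than shut.
Start: joints at [1.031, 0.477, 0.022, 1.555, -0.011, 1.109, -0.083], TCP at [0.283, -0.613, 0.231] pointing down, gripper open.
Joint ranges: [-2.96, 2.96], [-0.34, 2.1], [-1.41, 1.46], [0.24, 2.44], [-1.37, 4.51], [0.17, 1.92], [-2.96, 2.96]. Speed limits (rad/s): [2.39, 2.39, 3.14, 3.14, 3.14, 3.14, 3.14].

## Interface

Orientations are given as a unit quaternion [w, x, y, z].
In Python, from station import telemetry, viewer, job, search_frame, cut_out gives the robot as it stands. The module is installed in compiled form; this text tells all that it offers.
- The arm moves only by the shell command python3 -m crank 'ROWS' [FORCE]. ROWS is JSON, a list of rows, each an object with "delta_rot": the turn, a rotation vector about the tool's x, y, z in degrees, a list of three; "xyz": the shift along the tool's x, y, z in m, a list of three; "fingers": the gripper command: -1 is fully open, 1 is shut, values between are in proportion. In form: [{"delta_rot": [ax, ay, az], "xyz": [dx, dy, dz], "fingers": fingers}, ...]. A call has 1 to 10 rows; each row is the pose to reach, as a shift and turn from the pose commanded when the call began, along the tool's axes at that moment; what a row does not reach only later rows make up. A row lasts 1/10 s, in which the tool goes at most 50 mm and 8.59 degrees, less where a joint would pass 70% of its speed; a pose out of reach is approached as far as the arm can. A call with a gripper value outside its range is refused whole. The fingers move at their own pace and stop on an object; FORCE is the grip in N (left out, the last holds). Time passes only in rows, so rows that repeat a pose let the fingers close. It gives the time, the measured TCP pose, the force, the opening and the grip force at its end, in the units of the state.
- telemetry.get_obs(): the state, without advancing time (a new reading comes with each control period).
- viewer.read_camera(name): name is "side" or "top" or "wrist"; returns a dict with "img" (480x640x3 uint8, red, green, blue), "fx", "fy", "cx", "cy" (pixels), "origin" and "rotation" of the camera in the world. Camera axes: x right, y up, looking along -z (the intrinsics and any distortion apply to the point x, -y, -z); pixel columns grow to the right and rows downward; lengths in m; the calibration is good to about 2 mm. A picture is of the moment at which its call begins. There is no depth.
- job.hand_in(): hands the job in; it is judged then, once.
Trained networks look in the newest picture that a camera, given by its name, has taken for a name from the list of things; names that differ only in an ending like _2 or _b are one class to them, and where a whole thing is asked for, a point or a joint stands for the part that bears it (a point fixed in the world has none). Each returns a list of dicts, best first, with "score" (0 to 1); they miss things now and then, are a little off and sometimes report something else, mostly with a low value. They report only what shows in the picture. A call takes as long as a camera call. They do not tell look-alikes from the thing itself.
- search_frame(camera, thing): "pixel" ([column, row] in pixels, amid what is visible of it).
- cut_out(camera, thing): "pixels" (480x640 bool, what is visible of it) and "pixel" ([column, row] in pixels, amid what is visible of it).
The state is a dict: "t": time; "q": joint angles; "joint_vel": joint speeds; "joint_torque": joint torques, N m; "eef_pos": TCP position; "tool_rot": TCP orientation; "contact_force": force on the tool from outside, world axes, zero at the start; "torque": the same for the moment, N m; "gripper_width": opening from 0.0 (shut) to 1.0 (fully open); "grasp_force": force on a finger pad.
Only numpy, scipy, OpenCV 4.12 (cv2) and the standard library are available. Lean on these libraries where they do the work, as an engineer would, in place of code of your own. Each camera call takes 0.05 s, during which the arm holds its last target. There are 200 camera calls.

## Task

Lock the gauge bars away: with the red-handled key, feel gently back and forth under light pressure for the hidden position where it drops home in the rack's lock, then turn it anticlockwise until the red lugs are fully clear of the bays. Thread every steel bar on the bench into the blue rack from the front, one to a bay, through both square eyes until its end is at the back stop. Then turn the key in the lock clockwise until the lugs stand fully across the bars' ends, lift it out where it dropped in, stand it back upright in its wooden stand, and leave the glue bottle, black hub and marker alone.

Things in the scene. Friction and masses are not known exactly. Their poses are not given: they have to be found in the camera images.
- rack: Fixed lock rack: blue upright plates on a 10 mm dark steel base 160 x 236 mm, grey lock case at its right. Origin on the bench under the middle bay's centre; x to its back (bars enter along +x), y left, z up; yaw varies. Along x: eye plates at -17 to -11 and 33 to 39 mm (70 mm high), back stop face at 67 mm. Bays at y = 74, 0, -74 mm. Per bay each plate has a 19.5 x 19.5 mm square eye, centre 50 mm up.
- bay_left (a point): Centre of the left bay, 50 mm above the bench; axes as the rack's. A home bar's middle lies here, up to 2 mm further back when its nose is at the stop, and 2.7 mm lower once let go (it sinks to the eye's lower edge). 48 mm of the bar then stick out in front of the front plate.
- bay_middle (a point): The same for the middle bay.
- bay_right (a point): The same for the right bay (next to the lock).
- bolt_lug (a point): Middle of the middle red lug, 50 mm above the bench, axes as the rack's. Three lugs (12 mm wide, tops 58 mm up, rack x -76 to -70 mm) on a steel slider along the rack's front (rack x -81 to -69 mm, top 23 mm up). Locked, they stand on the bays' centre lines; open, 37 mm to the right: 31 mm are then free on either side of a line for bar and fingers. A bar not home blocks them; one locked in keeps 7 mm of play.
- bolt (a joint): Travel of the slider with the three red lugs to the rack's right: 0 = locked (the start), lugs on the bays' centre lines; 0.037 m = fully open, lugs midway between the bays. To be moved by the key only; it stays where it is when the key turns back.
- keyhole (a point): Centre of the 30 mm round key hole in the top of the lock case (60 x 60 mm, 70 mm high); axes as the rack's. A soft black seal hides the inside and does not resist. 26 mm down a fixed gate, 4 mm thick, has a slot 9 mm wide, its direction hidden within 0.4 rad either way of rack x (white mark at the front). The bit (24 x 5 mm) passes within about 0.12 rad of it, and half a turn round as well.
- lock_axis (a point): Point on the lock's axis 40 mm above the bench, under the gate; axes as the rack's. Bit on the gate: key flange 14 mm above the case top. Bit through: flange on the case top, the key can turn. From above, anticlockwise it drives the bolt open between about +0.6 and +1.1 rad (key x from rack x), clockwise shut between -0.6 and -1.1; free between; about 0.2 N m. It lifts out only at the slot.
- key: Loose lock key, 90 g, upright in its stand, yaw varies. Origin on its axis under its steel flange (40 mm wide, 4 mm thick), z up. Below, the shaft (12 mm thick, lower half 5 mm) reaches 40 mm down; at its end a cross bit 24 mm along key x, 5 mm thick, 8 mm high. Above, a flat red handle 36 mm along x, 10 mm thick along y, from 4 to 40 mm above the origin.
- key_grip (a point): Centre of the key's red handle, 22 mm above the key's origin, axes as the key's. Grip it here from above, fingers closing along key y.
- stand_top (a point): Centre of the top of the fixed wooden key stand (56 x 56 mm, top 52 mm above the bench) with a round hole 29 mm wide, 44 mm deep: the key hangs in it, flange on this top, so key_grip is 22 mm above this point.
- bar_a: Loose ground-steel gauge bar, 130 x 14 x 14 mm, 100 g, ends chamfered and alike; lies flat on the bench. Origin at the centre of its underside, x along the bar. Two or three of the bars are present in a run (None: absent).
- bar_a_mid (a point): Centre of that bar (half-way up), axes as the bar's. To thread it, grip it from above about 41 mm from its middle (24 mm from one end), fingers closing across it, the other end leading.
- bar_b: Loose ground-steel gauge bar, 130 x 14 x 14 mm, 100 g, ends chamfered and alike; lies flat on the bench. Origin at the centre of its underside, x along the bar. Two or three of the bars are present in a run (None: absent).
- bar_b_mid (a point): Centre of that bar (half-way up), axes as the bar's. To thread it, grip it from above about 41 mm from its middle (24 mm from one end), fingers closing across it, the other end leading.
- bar_c: Loose ground-steel gauge bar, 130 x 14 x 14 mm, 100 g, ends chamfered and alike; lies flat on the bench. Origin at the centre of its underside, x along the bar. Two or three of the bars are present in a run (None: absent).
- bar_c_mid (a point): Centre of that bar (half-way up), axes as the bar's. To thread it, grip it from above about 41 mm from its middle (24 mm from one end), fingers closing across it, the other end leading.
- glue_mid (a point): Centre of a red glue bottle with white tip, 36 x 35 x 97 mm, upright, loose; leave it alone.
- hub_mid (a point): Centre of a flat black hub, 36 x 90 x 16 mm, loose; leave it alone.
- marker_mid (a point): Centre of a red and white marker pen, 135 mm long, loose; leave it alone.
Mind the look-alikes: they are no part of the job. What is shaped like the key but turquoise is not meant. What is shaped like the bar_c but purple is not meant.

How it is judged:
On the way, in this order (a step that is already met when the one before it is completed fails the run):
1. the key has found the hidden slot and dropped home in the lock (horizontal distance between key_grip and keyhole below 0.006 m and z of key_grip in the frame of keyhole below 0.027 m and value of joint bolt below 0.02 m), for 0.1 s.
2. the key, home in the lock, has opened it fully (horizontal distance between key_grip and keyhole below 0.006 m and z of key_grip in the frame of keyhole below 0.027 m and value of joint bolt above 0.033 m), for 0.1 s.
3. every bar is home in a bay of the rack, the lock still open (((x of bar_a_mid in the frame of bay_left between -0.0065 and 0.006 m and distance between bar_a_mid and bay_left below 0.01 m and angle between the x axis of bar_a_mid and the x axis of bay_left, either way round below 0.12 rad) or (x of bar_a_mid in the frame of bay_middle between -0.0065 and 0.006 m and distance between bar_a_mid and bay_middle below 0.01 m and angle between the x axis of bar_a_mid and the x axis of bay_middle, either way round below 0.12 rad) or (x of bar_a_mid in the frame of bay_right between -0.0065 and 0.006 m and distance between bar_a_mid and bay_right below 0.01 m and angle between the x axis of bar_a_mid and the x axis of bay_right, either way round below 0.12 rad)) and ((x of bar_b_mid in the frame of bay_left between -0.0065 and 0.006 m and distance between bar_b_mid and bay_left below 0.01 m and angle between the x axis of bar_b_mid and the x axis of bay_left, either way round below 0.12 rad) or (x of bar_b_mid in the frame of bay_middle between -0.0065 and 0.006 m and distance between bar_b_mid and bay_middle below 0.01 m and angle between the x axis of bar_b_mid and the x axis of bay_middle, either way round below 0.12 rad) or (x of bar_b_mid in the frame of bay_right between -0.0065 and 0.006 m and distance between bar_b_mid and bay_right below 0.01 m and angle between the x axis of bar_b_mid and the x axis of bay_right, either way round below 0.12 rad)) and ((x of bar_c_mid in the frame of bay_left between -0.0065 and 0.006 m and distance between bar_c_mid and bay_left below 0.01 m and angle between the x axis of bar_c_mid and the x axis of bay_left, either way round below 0.12 rad) or (x of bar_c_mid in the frame of bay_middle between -0.0065 and 0.006 m and distance between bar_c_mid and bay_middle below 0.01 m and angle between the x axis of bar_c_mid and the x axis of bay_middle, either way round below 0.12 rad) or (x of bar_c_mid in the frame of bay_right between -0.0065 and 0.006 m and distance between bar_c_mid and bay_right below 0.01 m and angle between the x axis of bar_c_mid and the x axis of bay_right, either way round below 0.12 rad)) and value of joint bolt above 0.02 m), for 0.2 s.
4. the key, home in the lock, has locked the bars in (horizontal distance between key_grip and keyhole below 0.006 m and z of key_grip in the frame of keyhole below 0.027 m and value of joint bolt below 0.004 m), for 0.1 s.
At the end, for the whole second after the job is handed in: Every bar present lies through both eyes of a bay, nose within 8 mm of the back stop; the bolt is within 4 mm of fully locked; the key stands upright in its stand, its flange within 4 mm of the top and 10 mm of the centre; all at rest (((x of bar_a_mid in the frame of bay_left between -0.0065 and 0.006 m and distance between bar_a_mid and bay_left below 0.01 m and angle between the x axis of bar_a_mid and the x axis of bay_left, either way round below 0.12 rad) or (x of bar_a_mid in the frame of bay_middle between -0.0065 and 0.006 m and distance between bar_a_mid and bay_middle below 0.01 m and angle between the x axis of bar_a_mid and the x axis of bay_middle, either way round below 0.12 rad) or (x of bar_a_mid in the frame of bay_right between -0.0065 and 0.006 m and distance between bar_a_mid and bay_right below 0.01 m and angle between the x axis of bar_a_mid and the x axis of bay_right, either way round below 0.12 rad)) and ((x of bar_b_mid in the frame of bay_left between -0.0065 and 0.006 m and distance between bar_b_mid and bay_left below 0.01 m and angle between the x axis of bar_b_mid and the x axis of bay_left, either way round below 0.12 rad) or (x of bar_b_mid in the frame of bay_middle between -0.0065 and 0.006 m and distance between bar_b_mid and bay_middle below 0.01 m and angle between the x axis of bar_b_mid and the x axis of bay_middle, either way round below 0.12 rad) or (x of bar_b_mid in the frame of bay_right between -0.0065 and 0.006 m and distance between bar_b_mid and bay_right below 0.01 m and angle between the x axis of bar_b_mid and the x axis of bay_right, either way round below 0.12 rad)) and ((x of bar_c_mid in the frame of bay_left between -0.0065 and 0.006 m and distance between bar_c_mid and bay_left below 0.01 m and angle between the x axis of bar_c_mid and the x axis of bay_left, either way round below 0.12 rad) or (x of bar_c_mid in the frame of bay_middle between -0.0065 and 0.006 m and distance between bar_c_mid and bay_middle below 0.01 m and angle between the x axis of bar_c_mid and the x axis of bay_middle, either way round below 0.12 rad) or (x of bar_c_mid in the frame of bay_right between -0.0065 and 0.006 m and distance between bar_c_mid and bay_right below 0.01 m and angle between the x axis of bar_c_mid and the x axis of bay_right, either way round below 0.12 rad)) and value of joint bolt below 0.004 m and horizontal distance between key_grip and stand_top below 0.01 m and z of key_grip in the frame of stand_top below 0.026 m and angle between key's own z axis and vertical below 0.12 rad and linear speed of each of bar_a, bar_b, bar_c, key below 0.02 m/s); the robot touches nothing.
It fails at once if the key is forced: pushed or twisted against the rack with more than 100 N (contact force between key and rack above 100 N).
It fails at once if the glue bottle, hub or marker is moved more than 30 mm (distance of any of glue_mid, hub_mid, marker_mid from where it was at the start of the episode above 0.03 m).
Of bar_a, bar_b, bar_c only 2 to 3 are there at a start; the rules pass over those that are not, and their reading is None.
At some moment in a run one of bar_a, bar_b, bar_c may be knocked a few centimetres aside while the robot is not near it.
It also fails if it takes over 210 s, if anything falls off the work surface, if the arm or the gripper's body presses on something with over 40 N, if the wrist force passes 120 N, or if a joint passes its speed limit or range.

## Working session

There is one attempt and no reset: what is moved stays moved. The work goes in short steps, Python scripts to look and compute and a shell command to move; the robot and the scene stay as the last step left them, time stands still between calls to the robot, and variables do not carry over. Pictures are saved under pics/ and viewed, at most 16 in all, crops included, and the job is handed in when it is done.

```bash
mkdir -p pics
cat > h.py <<'E'
import numpy as np, cv2
from scipy.spatial.transform import Rotation as R
from station import telemetry, viewer, job, search_frame, cut_out
def ray(c,px):
    d=np.array([(px[0]-c['cx'])/c['fx'],-(px[1]-c['cy'])/c['fy'],-1.]); return np.array(c['rotation']).reshape(3,3)@d if np.size(c['rotation'])==9 else R.from_quat(c['rotation'],scalar_first=True).apply(d)
def at(c,px,z):
    d=ray(c,px);o=np.array(c['origin']); return o+d*(z-o[2])/d[2]
def proj(c,p):
    Rm=np.array(c['rotation']).reshape(3,3) if np.size(c['rotation'])==9 else R.from_quat(c['rotation'],scalar_first=True).as_matrix()
    v=Rm.T@(np.array(p)-c['origin']); return np.array([c['cx']+c['fx']*v[0]/-v[2], c['cy']-c['fy']*v[1]/-v[2]])
def cam(n,f=None):
    c=viewer.read_camera(n)
    if f: cv2.imwrite('pics/'+f,c['img'][:,:,::-1])
    return c
def st():
    s=telemetry.get_obs(); return s
E
python3 - <<'E'
from h import *
s=st(); print({k:np.round(v,3) for k,v in s.items()})
for n in ('top','side'):
    c=cam(n,n+'0.png'); print(n,c['origin'],np.round(c['rotation'],3),c['fx'],c.keys())
    for t in ('rack','key','bar_a','stand_top','keyhole','bolt_lug','bay_middle','glue_mid','hub_mid','marker_mid','key_grip'):
        for r in search_frame(n,t)[:5]: print(t,np.round(r['pixel']),round(r['score'],2),np.round(at(c,r['pixel'],0.02),3))
E
```

```text
{'t': np.float64(0.0), 'q': array([ 1.031,  0.478,  0.022,  1.556, -0.011,  1.109, -0.083]), 'joint_vel': array([-0.   ,  0.001,  0.001,  0.001,  0.001,  0.003,  0.001]), 'joint_torque': array([-1.0000e-03, -5.9645e+01,  1.6070e+00, -2.8120e+01,  1.2000e-02,
        9.0000e-03,  0.0000e+00]), 'eef_pos': array([ 0.282, -0.613,  0.23 ]), 'tool_rot': array([-0.001,  0.977,  0.214, -0.   ]), 'contact_force': array([-0.331,  0.094,  0.934]), 'torque': array([-0.021,  0.01 , -0.032]), 'grasp_force': np.float64(0.0), 'gripper_width': np.float64(0.998)}
top [0.1493991  0.07749405 1.63255289] [ 0.742  0.08  -0.073 -0.662] 614.3441169253172 dict_keys(['img', 'fx', 'fy', 'cx', 'cy', 'origin', 'rotation'])
rack [297. 214.] 0.62 [0.555 0.182 0.02 ]
key [477. 289.] 0.59 [ 0.405 -0.313  0.02 ]
key [442. 276.] 0.51 [ 0.428 -0.218  0.02 ]
bar_a [170. 289.] 0.74 [0.312 0.491 0.02 ]
stand_top [438. 281.] 0.91 [ 0.414 -0.21   0.02 ]
bolt_lug [293. 239.] 0.57 [0.484 0.187 0.02 ]
bay_middle [298. 214.] 0.72 [0.555 0.182 0.02 ]
glue_mid [231. 171.] 0.78 [0.654 0.379 0.02 ]
hub_mid [193. 182.] 0.58 [0.612 0
[... 253 characters left out ...]
_keys(['img', 'fx', 'fy', 'cx', 'cy', 'origin', 'rotation'])
rack [283. 272.] 0.84 [0.561 0.189 0.02 ]
bar_a [352. 389.] 0.83 [0.316 0.502 0.02 ]
bar_a [310. 341.] 0.72 [0.433 0.397 0.02 ]
bar_a [343. 328.] 0.65 [0.368 0.34  0.02 ]
stand_top [369. 196.] 0.6 [ 0.396 -0.215  0.02 ]
keyhole [362. 180.] 0.73 [ 0.434 -0.299  0.02 ]
keyhole [283. 273.] 0.66 [0.559 0.193 0.02 ]
bolt_lug [309. 281.] 0.63 [0.484 0.205 0.02 ]
bay_middle [281. 273.] 0.87 [0.564 0.193 0.02 ]
glue_mid [224. 318.] 0.89 [0.652 0.378 0.02 ]
hub_mid [220. 360.] 0.94 [0.614 0.499 0.02 ]
marker_mid [313. 194.] 0.4 [ 0.568 -0.18   0.02 ]
key_grip [360. 180.] 0.64 [ 0.441 -0.297  0.02 ]
key_grip [283. 272.] 0.21 [0.56 0.19 0.02]
```

View pics/top0.png

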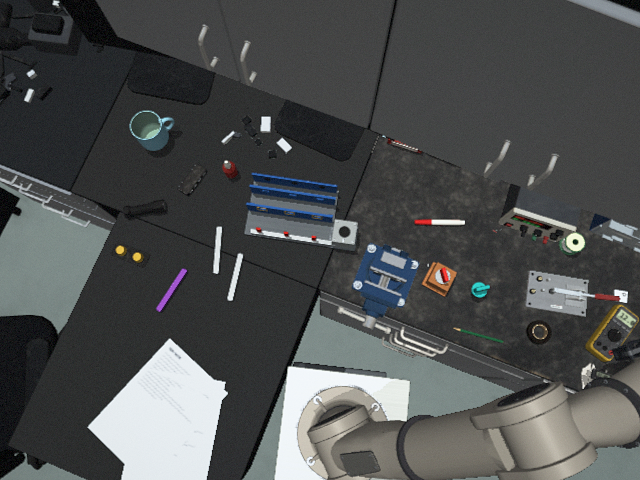

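View pics/side0.png

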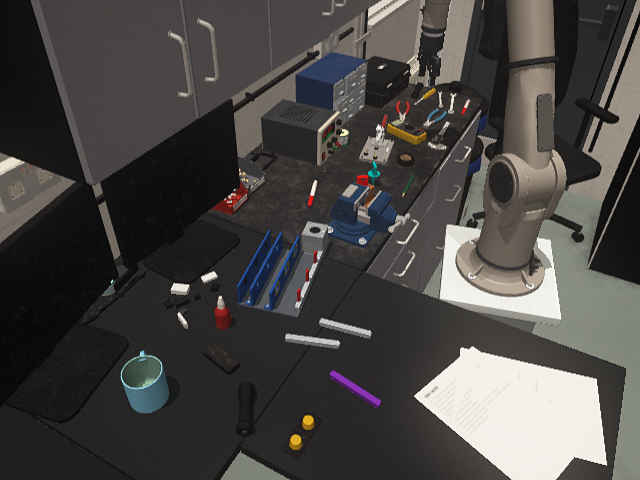

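Bars: white at (218,250) and (235,277) are steel bars; purple (172,290) is the look-alike. Key: red in the wooden stand (442,276); turquoise (480,290) is the look-alike. Confirm with an enlarged crop.

Run:
```python
from h import *
im=cv2.imread('pics/top0.png')
a=cv2.resize(im[165:305,205:365],None,fx=4.9,fy=4.2,interpolation=cv2.INTER_CUBIC)
a=cv2.resize(im[170:305,200:362],None,fx=4.4,fy=4.4,interpolation=cv2.INTER_CUBIC)
cv2.imwrite('pics/c1.png',a)
b=cv2.resize(im[250:310,415:500],None,fx=8,fy=8,interpolation=cv2.INTER_CUBIC)
cv2.imwrite('pics/c2.png',b)
c=cam('top')
hsv=cv2.cvtColor(c['img'],cv2.COLOR_RGB2HSV)
for r in cut_out('top','bar_a')[:5]:
    m=r['pixels'].astype(np.uint8); rr=cv2.minAreaRect(cv2.findNonZero(m)); print(r['score'],r['pixel'],rr,hsv[m>0].mean(0))
# white bars by threshold
g=cv2.inRange(hsv,(0,0,170),(180,40,255)); n,l,s,ce=cv2.connectedComponentsWithStats(g)
for i in range(1,n):
    if 60<s[i,4]<1500 and 205<ce[i][0]<260 and 220<ce[i][1]<310:
        rr=cv2.minAreaRect(cv2.findNonZero((l==i).astype(np.uint8))); bx=cv2.boxPoints(rr)
        print(ce[i],s[i,4],rr,np.round(at(c,ce[i],.014),4),[np.round(at(c,p,.014)[:2],4) for p in bx])
```

```text
0.82 [172.1, 289.2] ((172.10943603515625, 290.0744323730469), (7.872340679168701, 49.35097885131836), 34.215702056884766) [133.47206704 135.2150838  152.62290503]
0.79 [216.5, 249.7] ((218.1146697998047, 250.50881958007812), (7.0560784339904785, 47.321739196777344), 4.39870548248291) [ 94.76433121  12.8343949  180.1910828 ]
0.64 [235.3, 274.6] ((235.4432830810547, 276.98638916015625), (6.301070213317871, 49.24169158935547), 13.495734214782715) [ 95.49146758  11.43003413 194.6552901 ]
0.4 [443.0, 222.5] ((438.9861145019531, 222.4162139892578), (50.03887939453125, 6.29650354385376), 1.9091525077819824) [ 35.66287879  72.31439394 205.72348485]
0.23 [296.9, 215.3] ((303.4497985839844, 211.41127014160156), (114.1378173828125, 64.5528335571289), 9.162345886230469) [100.05705128  72.12676282 108.3338141 ]
[217.23451327 249.69026549] 226 ((217.18838500976562, 249.89508056640625), (4.824586391448975, 46.252235412597656), 4.573921203613281) [0.4325 0.3844 0.014 ] [array([0.3694, 0.3864]), array([0.4951, 0.3955]), array([0.4955, 0.3824]), array([0.3698, 0.3735])]
[234.84188034 276.91025641] 234 ((234.84869384765625, 276.9637145996094), (4.900832653045654, 47.53029251098633), 13.495734214782715) [0.3649 0.3269 0.014 ] [array([0.3031, 0.3391]), array([0.4291, 0.3276]), array([0.4275, 0.3145]), array([0.3015, 0.3262])]
```

View pics/c1.png

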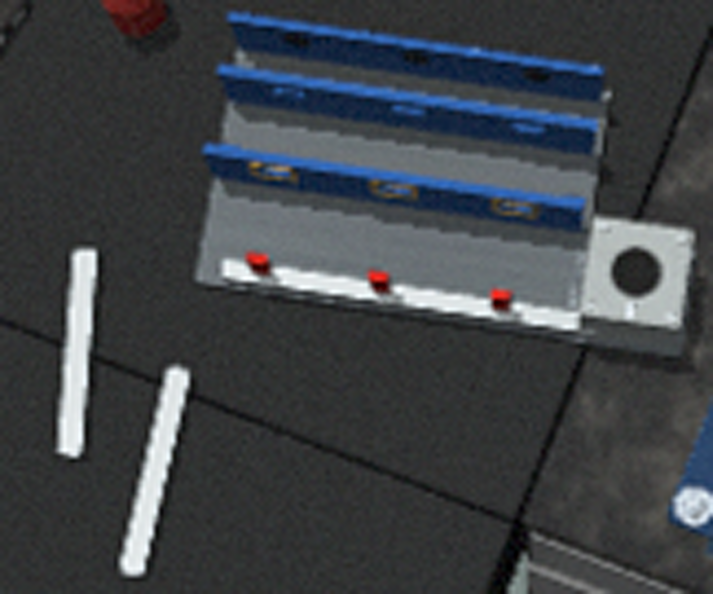

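View pics/c2.png

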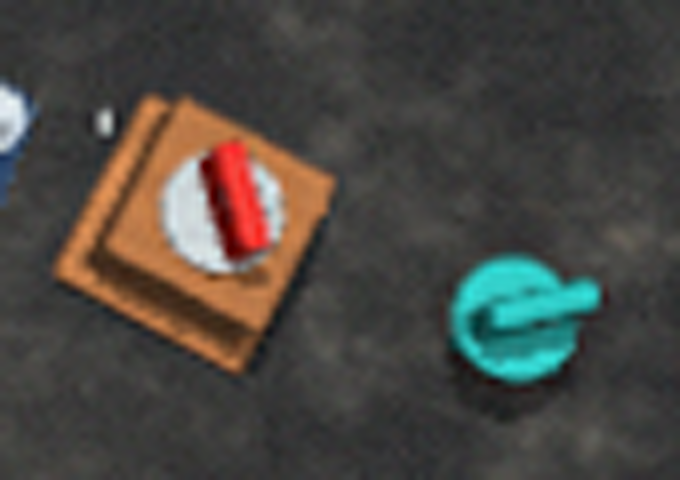

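Run:
```python
from h import *
from scipy.optimize import least_squares
c=cam('top')
f=lambda p:np.array(p)/4.4+[200,170]-[.4,.4]
obs=[((-.073,.074,.058),(258,259)),((-.073,0,.058),(378,277)),((-.073,-.074,.058),(501,296)),
((-.014,.118,.07),(205,149)),((-.014,-.118,.07),(583,204)),((.036,.118,.07),(220,71)),((.036,-.118,.07),(600,124))]
def w(p,q): 
    a=p[2];return [p[0]+np.cos(a)*q[0]-np.sin(a)*q[1],p[1]+np.sin(a)*q[0]+np.cos(a)*q[1],q[2]]
r=least_squares(lambda p:np.concatenate([proj(c,w(p,q))-f(x) for q,x in obs]),[.55,.18,0])
print(r.x,np.round(r.fun,1))
h=at(c,f((636,271)),.07);a=r.x[2];d=h[:2]-r.x[:2];print('hole',h,'rack',d@[np.cos(a),np.sin(a)],d@[-np.sin(a),np.cos(a)])
g=lambda p:np.array(p)/8+[415,250]-[.45,.45]
print('flange',at(c,g((223,210)),.056),'handle top',at(c,g((236,200)),.092), at(c,g((228,148)),.092),at(c,g((257,250)),.092))
print('stand corners',[np.round(at(c,g(p),.052)[:2],4) for p in((183,97),(335,182),(262,330),(103,250))])
o=np.array(c['origin']);print(o)
```

```text
[ 0.56373249  0.20121531 -0.03692464] [-0.2 -0.1  0.3 -0.1  0.2 -0.2 -1.2 -0.1  1.6  0.4 -1.3 -0.4  0.5  0.4]
hole [0.50893397 0.05233498 0.07      ] rack -0.04926506433115384 -0.1508018002097172
flange [ 0.42325571 -0.21330301  0.056     ] handle top [ 0.42065971 -0.21052831  0.092     ] [ 0.43700541 -0.20684045  0.092     ] [ 0.40549117 -0.21823664  0.092     ]
stand corners [array([ 0.4596, -0.1984]), array([ 0.4373, -0.2496]), array([ 0.3863, -0.2293]), array([ 0.4065, -0.1763])]
[0.1493991  0.07749405 1.63255289]
```

```bash
cat >> h.py <<'E'
def plan(pos,yaw,s=None):
    s=s or st(); q=R.from_quat(s['tool_rot'],scalar_first=True)
    d=q.inv().apply(np.array(pos)-s['eef_pos'])
    t=R.from_euler('z',yaw)*R.from_euler('x',np.pi)
    rv=(q.inv()*t).as_rotvec(degrees=True)
    print('t',round(float(s['t']),2),'pos',np.round(s['eef_pos'],4),'yaw',round(toolyaw(s),3),'q7',round(s['q'][6],2),'-> xyz',np.round(d,4),'rot',np.round(rv,2)); return d,rv
def toolyaw(s):
    x=R.from_quat(s['tool_rot'],scalar_first=True).apply([1,0,0]); return float(np.arctan2(x[1],x[0]))
E
python3 -c "
from h import *
plan((.4225,-.2125,.2),.35)"
```

```text
t 1.35 pos [ 0.2825 -0.6131  0.2313] yaw 0.432 q7 -0.08 -> xyz [ 0.2948 -0.3052  0.0313] rot [ 0.   -0.    4.69]
```

```bash
python3 -m crank '[{"delta_rot":[0,0,4.7],"xyz":[0.295,-0.305,0.031],"fingers":-1},{"delta_rot":[0,0,4.7],"xyz":[0.295,-0.305,0.031],"fingers":-1},{"delta_rot":[0,0,4.7],"xyz":[0.295,-0.305,0.031],"fingers":-1},{"delta_rot":[0,0,4.7],"xyz":[0.295,-0.305,0.031],"fingers":-1},{"delta_rot":[0,0,4.7],"xyz":[0.295,-0.305,0.031],"fingers":-1},{"delta_rot":[0,0,4.7],"xyz":[0.295,-0.305,0.031],"fingers":-1},{"delta_rot":[0,0,4.7],"xyz":[0.295,-0.305,0.031],"fingers":-1},{"delta_rot":[0,0,4.7],"xyz":[0.295,-0.305,0.031],"fingers":-1},{"delta_rot":[0,0,4.7],"xyz":[0.295,-0.305,0.031],"fingers":-1},{"delta_rot":[0,0,4.7],"xyz":[0.295,-0.305,0.031],"fingers":-1}]' 40
python3 - <<'E'
from h import *
plan((.4225,-.2125,.2),.35)
c=cam('wrist','w1.png'); print(c['origin'])
for t in ('key','key_grip','stand_top'):
  for r in search_frame('wrist',t)[:2]: print(t,r, at(c,r['pixel'],.09))
hsv=cv2.cvtColor(c['img'],cv2.COLOR_RGB2HSV)
m=cv2.inRange(hsv,(0,150,60),(8,255,255))|cv2.inRange(hsv,(172,150,60),(180,255,255))
n,l,s,ce=cv2.connectedComponentsWithStats(m)
for i in range(1,n):
  if s[i,4]>150: 
    bx=cv2.boxPoints(cv2.minAreaRect(cv2.findNonZero((l==i).astype(np.uint8))))
    print(ce[i],s[i],[np.round(at(c,p,.092)[:2],4) for p in bx])
E
```

```text
t: 2.35
eef_pos: [0.4243, -0.2084, 0.2004]
tool_rot: [-0.0, 0.984, 0.178, 0.0]
contact_force: [-0.0, -0.8, 0.2]
gripper_width: 0.998
grasp_force: 0.0
t 2.35 pos [ 0.4243 -0.2084  0.2004] yaw 0.357 q7 -0.93 -> xyz [-0.0032  0.0032  0.0004] rot [-0.04 -0.06  0.41]
[ 0.50243451 -0.1793171   0.34346106]
key {'pixel': [316.6, 230.3], 'score': 0.74} [ 0.42934236 -0.21013597  0.09      ]
key {'pixel': [408.6, 285.4], 'score': 0.63} [ 0.41216697 -0.2947252   0.09      ]
key_grip {'pixel': [316.9, 228.8], 'score': 0.88} [ 0.43052375 -0.2099284   0.09      ]
key_grip {'pixel': [408.8, 283.5], 'score': 0.8} [ 0.41372895 -0.29415119  0.09      ]
stand_top {'pixel': [314.8, 206.0], 'score': 0.64} [ 0.44635283 -0.20226592  0.09      ]
[317.65734266  27.29807692] [ 289   12   58   34 1144] [array([ 0.5454, -0.1455]), array([ 0.5583, -0.1452]), array([ 0.5622, -0.1793]), array([ 0.5493, -0.1802])]
[580.21518987 114.94514768] [565 109  30  14 237] [array([ 0.5631, -0.3368]), array([ 0.5696, -0.3345]), array([ 0.5728, -0.3552]), array([ 0.5663, -0.3578])]
[316.39375   238.6203125] [310 211  14  54 640] [array([ 0.4421, -0.2001]), array([ 0.4454, -0.209 ]), array([ 0.4062, -0.2242]), array([ 0.4027, -0.2148])]
```

View pics/w1.png

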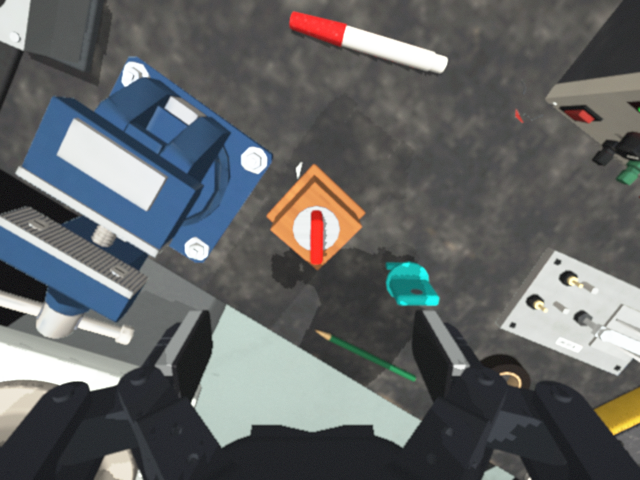

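The wrist view shows the red key in its stand at (317,238), turquoise look-alike at (408,284); handle is aligned with the tool's x. Descend and grip.

```bash
python3 -m crank '[{"delta_rot":[0,0,0.2],"xyz":[-0.004,0.0035,0.05],"fingers":-1},{"delta_rot":[0,0,0.2],"xyz":[-0.004,0.0035,0.1],"fingers":-1},{"delta_rot":[0,0,0.2],"xyz":[-0.004,0.0035,0.139],"fingers":-1},{"delta_rot":[0,0,0.2],"xyz":[-0.004,0.0035,0.139],"fingers":-1},{"delta_rot":[0,0,0.2],"xyz":[-0.004,0.0035,0.139],"fingers":-1},{"delta_rot":[0,0,0.2],"xyz":[-0.004,0.0035,0.139],"fingers":1},{"delta_rot":[0,0,0.2],"xyz":[-0.004,0.0035,0.139],"fingers":1},{"delta_rot":[0,0,0.2],"xyz":[-0.004,0.0035,0.139],"fingers":1},{"delta_rot":[0,0,0.2],"xyz":[-0.004,0.0035,0.139],"fingers":1},{"delta_rot":[0,0,0.2],"xyz":[-0.004,0.0035,0.139],"fingers":1}]' 40
python3 -c "
from h import *
plan((.422,-.213,.061),.354);print(st()['contact_force'],st()['gripper_width'])"
```

```text
t: 3.55
eef_pos: [0.4205, -0.2173, 0.0618]
tool_rot: [0.0, 0.985, 0.172, 0.0]
contact_force: [-0.1, 1.7, 0.4]
gripper_width: 0.144
grasp_force: 0.3
t 3.55 pos [ 0.4205 -0.2173  0.0618] yaw 0.346 q7 -0.98 -> xyz [ 0.0029 -0.0035  0.0008] rot [ 0.03 -0.04 -0.44]
[-0.12158613  1.6806916   0.36169609] 0.1436189314534651
```

```bash
python3 -m crank '[{"delta_rot":[0,0,0],"xyz":[0,0,0],"fingers":0.3},{"delta_rot":[0,0,0],"xyz":[0,0,0],"fingers":0.3},{"delta_rot":[0,0,0],"xyz":[0.003,-0.0035,0.0005],"fingers":0.3},{"delta_rot":[0,0,0],"xyz":[0.003,-0.0035,0.0005],"fingers":0.3},{"delta_rot":[0,0,0],"xyz":[0.003,-0.0035,0.0005],"fingers":1},{"delta_rot":[0,0,0],"xyz":[0.003,-0.0035,0.0005],"fingers":1},{"delta_rot":[0,0,0],"xyz":[0.003,-0.0035,0.0005],"fingers":1},{"delta_rot":[0,0,0],"xyz":[0.003,-0.0035,0.0005],"fingers":1},{"delta_rot":[0,0,0],"xyz":[0.003,-0.0035,0.0005],"fingers":1}]' 60
python3 - <<'E'
from h import *
plan((.422,-.213,.061),.354);s=st();print(s['contact_force'],s['torque'],s['gripper_width'],s['grasp_force'])
c=cam('wrist','w2.png')
E
```

```text
t: 4.45
eef_pos: [0.4221, -0.213, 0.0609]
tool_rot: [0.0, 0.985, 0.172, 0.0]
contact_force: [-0.2, 0.9, 0.8]
gripper_width: 0.106
grasp_force: 58.7
t 4.45 pos [ 0.4221 -0.213   0.0609] yaw 0.346 q7 -0.99 -> xyz [-0.0001  0.     -0.0001] rot [ 0.01 -0.02 -0.44]
[-0.20151898  0.92121322  0.84364277] [ 0.0377529  -0.06465383  0.00661956] 0.10581495776633695 58.69545578956604
```

View pics/w2.png

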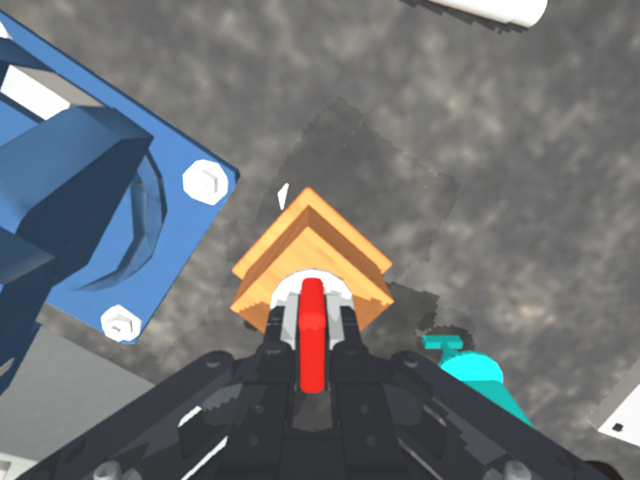

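Run:
```python
from h import *
c=cam('wrist'); s=st(); y=toolyaw(s); u=np.array([np.cos(y),np.sin(y),0])
p0=np.array(s['eef_pos'])
for z in(.056,.092):
  for k in(-.018,.018): 
    p=p0+u*k; p[2]=z; print(z,k,proj(c,p), proj(c,p+u*.002))
p=p0.copy();p[2]=.056; v=np.cross([0,0,1],u); print([proj(c,p+a) for a in (u*.02,v*.02,-v*.02)])
im=cv2.cvtColor(c['img'],cv2.COLOR_RGB2HSV); col=c['img'][270:400,312]; print([(270+i,*col[i]) for i in range(0,130,3)])
```

```text
0.056 -0.018 [311.81518329 337.72643555] [311.82057254 334.2166932 ]
0.056 0.018 [311.91885188 270.21236727] [311.92505511 266.17251973]
0.092 -0.018 [311.77474248 391.48632602] [311.78126899 387.36515007]
0.092 0.018 [311.90244846 310.84612129] [311.91023722 305.9278941 ]
[array([311.92505511, 266.17251973]), array([269.56258456, 305.0964867 ]), array([354.16597277, 305.21090606])]
[(270, np.uint8(255), np.uint8(255), np.uint8(255)), (273, np.uint8(255), np.uint8(255), np.uint8(255)), (276, np.uint8(254), np.uint8(255), np.uint8(255)), (279, np.uint8(238), np.uint8(45), np.uint8(35)), (282, np.uint8(239), np.uint8(49), np.uint8(40)), (285, np.uint8(240), np.uint8(51), np.uint8(41)), (288, np.uint8(242), np.uint8(49), np.uint8(40)), (291, np.uint8(243), np.uint8(52), np.uint8(43)), (294, np.uint8(242), np.uint8(48), np.uint8(42)), (297, np.uint8(243), np.uint8(49), np.uint8(41)), (300, np.uint8(244), np.uint8(48), np.uint8(41)), (303, np.uint8(245), np.uint8(51), np.uint8(41)), (306, np.uint8(245), np.uint8(53), np.uint8(44)), (309, np.uint8(245), np.uint8(51), np.uint8(42)), (312, n
[... 790 characters left out ...]
), (360, np.uint8(247), np.uint8(52), np.uint8(39)), (363, np.uint8(247), np.uint8(51), np.uint8(41)), (366, np.uint8(247), np.uint8(50), np.uint8(42)), (369, np.uint8(247), np.uint8(49), np.uint8(41)), (372, np.uint8(246), np.uint8(49), np.uint8(38)), (375, np.uint8(247), np.uint8(52), np.uint8(40)), (378, np.uint8(247), np.uint8(52), np.uint8(42)), (381, np.uint8(246), np.uint8(47), np.uint8(37)), (384, np.uint8(246), np.uint8(49), np.uint8(38)), (387, np.uint8(246), np.uint8(50), np.uint8(40)), (390, np.uint8(244), np.uint8(49), np.uint8(38)), (393, np.uint8(112), np.uint8(76), np.uint8(75)), (396, np.uint8(74), np.uint8(75), np.uint8(76)), (399, np.uint8(75), np.uint8(74), np.uint8(76))]
```

```bash
python3 -m crank '[{"delta_rot":[0,0,0],"xyz":[0,0,-0.03],"fingers":1},{"delta_rot":[0,0,0],"xyz":[0,0,-0.08],"fingers":1},{"delta_rot":[0,0,0],"xyz":[0,0,-0.13],"fingers":1},{"delta_rot":[0,0,0],"xyz":[0,0,-0.17],"fingers":1},{"delta_rot":[0,0,0],"xyz":[0,0,-0.17],"fingers":1}]'
python3 -c "
from h import *
plan((.509,.052,.231),.346);plan((.509,.052,.231),-.037);print(st()['q'])"
```

```text
t: 5.05
eef_pos: [0.4248, -0.2142, 0.2361]
tool_rot: [0.003, 0.985, 0.172, 0.004]
contact_force: [0.6, -0.4, -1.4]
gripper_width: 0.109
grasp_force: 59.0
t 5.05 pos [ 0.4248 -0.2142  0.2361] yaw 0.346 q7 -0.92 -> xyz [ 0.1694 -0.222   0.0048] rot [ 0.4  -0.42 -0.01]
t 5.05 pos [ 0.4248 -0.2142  0.2361] yaw 0.346 q7 -0.92 -> xyz [ 0.1694 -0.222   0.0048] rot [ 0.31 -0.49 21.93]
[ 0.49162454  0.14578269 -0.17179227  2.00803492  0.03095204  0.98007365
 -0.92041875]
```

```bash
python3 -m crank '[{"delta_rot":[0,0,22],"xyz":[0.17,-0.222,0],"fingers":1},{"delta_rot":[0,0,22],"xyz":[0.17,-0.222,0],"fingers":1},{"delta_rot":[0,0,22],"xyz":[0.17,-0.222,0],"fingers":1},{"delta_rot":[0,0,22],"xyz":[0.17,-0.222,0],"fingers":1},{"delta_rot":[0,0,22],"xyz":[0.17,-0.222,0],"fingers":1},{"delta_rot":[0,0,22],"xyz":[0.17,-0.222,0],"fingers":1},{"delta_rot":[0,0,22],"xyz":[0.17,-0.222,0.06],"fingers":1},{"delta_rot":[0,0,22],"xyz":[0.17,-0.222,0.06],"fingers":1},{"delta_rot":[0,0,22],"xyz":[0.17,-0.222,0.06],"fingers":1},{"delta_rot":[0,0,22],"xyz":[0.17,-0.222,0.06],"fingers":1}]'
python3 - <<'E'
from h import *
s=st();plan((.509,.052,.171),-.037,s);print(s['q'])
c=cam('wrist','w3.png'); s=st();plan((.509,.052,.171),-.037,s)
print(proj(c,(.509,.052,.07)))
for t in ('keyhole','lock_axis'):
  for r in search_frame('wrist',t)[:2]: print(t,r, at(c,r['pixel'],.07))
E
```

```text
t: 6.05
eef_pos: [0.5066, 0.0526, 0.1713]
tool_rot: [0.0, 1.0, -0.02, -0.0]
contact_force: [0.4, -0.4, 0.1]
gripper_width: 0.108
grasp_force: 58.8
t 6.05 pos [0.5066 0.0526 0.1713] yaw -0.04 q7 -1.95 -> xyz [0.0024 0.0005 0.0003] rot [ 0.02  0.   -0.14]
[ 0.05335992  0.29857833 -0.33054432  1.98909404  0.12529137  0.87325551
 -1.95458915]
t 6.1 pos [0.5072 0.0527 0.172 ] yaw -0.04 q7 -1.95 -> xyz [0.0018 0.0006 0.001 ] rot [ 0.   -0.09 -0.15]
[312.23898438 236.09730783]
keyhole {'pixel': [156.4, 170.1], 'score': 0.81} [0.56064633 0.15682414 0.07      ]
lock_axis {'pixel': [157.0, 170.6], 'score': 0.82} [0.56029366 0.15647499 0.07      ]
lock_axis {'pixel': [140.2, 248.9], 'score': 0.42} [0.50389366 0.17921336 0.07      ]
```

View pics/w3.png

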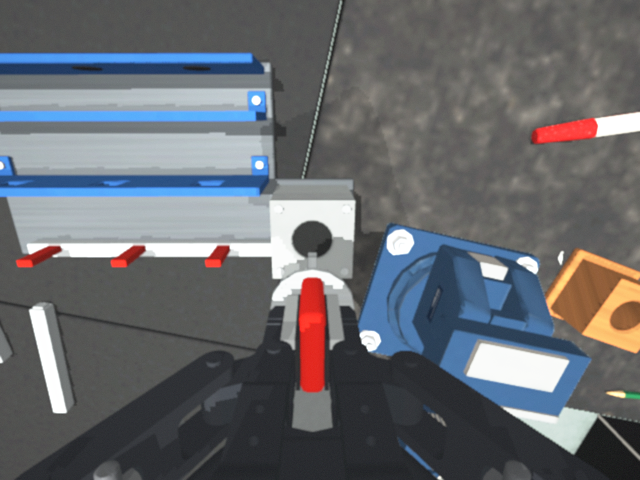

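```bash
cat > m.py <<'E'
from h import *
c=cam('wrist'); g=cv2.cvtColor(c['img'],cv2.COLOR_RGB2GRAY); s=st()
m=(g<60).astype(np.uint8); n,l,S,ce=cv2.connectedComponentsWithStats(m[195:290,275:352])
for i in range(1,n):
    if 200<S[i,4]<3000 and S[i,2]<55:
        cnt=max(cv2.findContours((l==i).astype(np.uint8),cv2.RETR_EXTERNAL,cv2.CHAIN_APPROX_NONE)[0],key=len)
        e=cv2.fitEllipse(cnt); print(S[i],e[0][0]+275,e[0][1]+195,e[1], at(c,(e[0][0]+275,e[0][1]+195),.07))
plan((.509,.052,.171),-.037,s)
# blue plate top edges
hsv=cv2.cvtColor(c['img'],cv2.COLOR_RGB2HSV)
b=cv2.inRange(hsv,(95,120,190),(125,255,255))
for lo,hi in((105,130),(170,200),(45,70)):
    pts=[]
    for x in range(30,245,5):
        r=np.where(b[lo:hi,x])[0]
        if len(r): pts.append(at(c,(x,lo+np.median(r)),.07)[:2])
    pts=np.array(pts)
    if len(pts)>5: k=np.polyfit(pts[:,1],pts[:,0],1); print(len(pts),'yaw',-np.arctan(k[0]),'x at y=.2',np.polyval(k,.2),'resid',np.std(np.polyval(k,pts[:,1])-pts[:,0]))
r=cv2.inRange(hsv,(0,150,60),(8,255,255)); n,l,S,ce=cv2.connectedComponentsWithStats(r[235:275,:260])
for i in range(1,n):
    if S[i,4]>40: print('lug',S[i]+[0,235,0,0,0],at(c,ce[i]+[0,235],.05))
E
python3 m.py
```

```text
[ 40  42  17  20 204] 323.304874420166 246.3236312866211 (11.089424133300781, 21.948835372924805) [0.50148664 0.0445259  0.07      ]
t 6.25 pos [0.5073 0.0531 0.1722] yaw -0.039 q7 -1.95 -> xyz [0.0017 0.001  0.0012] rot [-0.01 -0.15 -0.12]
43 yaw -0.03799876743349227 x at y=.2 0.5973994627629055 resid 5.366407496884365e-17
43 yaw -0.03308806252784726 x at y=.2 0.5478070948653372 resid 0.0005808851010211926
43 yaw -0.03633254757579241 x at y=.2 0.6315131280543393 resid 0.00012023700701104567
lug [ 18 247  44  21 420] [0.49308508 0.27459747 0.05      ]
lug [112 248  34  20 362] [0.49031456 0.20205175 0.05      ]
lug [206 247  24  21 320] [0.48773723 0.12955567 0.05      ]
```

Run:
```python
from h import *
c=cam('wrist'); g=cv2.cvtColor(c['img'],cv2.COLOR_RGB2GRAY); roi=g[200:280,270:355]
print(roi[38,::4], roi[::4,41])
for r in cv2.HoughCircles(cv2.medianBlur(roi,3),cv2.HOUGH_GRADIENT,1,50,param1=100,param2=10,minRadius=15,maxRadius=26)[0]: print(r, at(c,r[:2]+[270,200],.07))
for th in(100,130,150):
    n,l,S,ce=cv2.connectedComponentsWithStats((roi<th).astype(np.uint8)); k=l[38,41]
    cnt=max(cv2.findContours((l==k).astype(np.uint8),cv2.RETR_EXTERNAL,cv2.CHAIN_APPROX_NONE)[0],key=len); e=cv2.fitEllipse(cnt);print(th,S[k],e,at(c,np.array(e[0])+[270,200],.07))
# case edges
p=np.array(st()['eef_pos']);print(p)
cv2.imwrite('pics/c3.png',cv2.resize(c['img'][190:290,260:365,::-1],None,fx=5,fy=5,interpolation=2))
```

```text
[164 254 253 243 242 242  71  63  68  64  67  68  66  64  46  43 159 173
 174 188 244 168] [150 244 244 244 243 233  66  67  67  67  65  65  63 121 165 181 180 161
 254 245]
[42.5 39.5 19.4] [0.50702423 0.05242132 0.07      ]
100 [  24   22   39   36 1050] ((42.8890495300293, 39.362037658691406), (33.39912796020508, 38.93473434448242), 95.65011596679688) [0.50712034 0.0521321  0.07      ]
130 [  23   22   41   37 1134] ((42.871978759765625, 39.5729866027832), (34.80349349975586, 40.183868408203125), 96.203857421875) [0.50695744 0.05215064 0.07      ]
150 [  23   22   42   39 1205] ((43.17269515991211, 40.00199508666992), (36.08654022216797, 41.29265594482422), 100.73409271240234) [0.50661668 0.05194228 0.07      ]
[0.50722011 0.05314121 0.17204286]
```

View pics/c3.png

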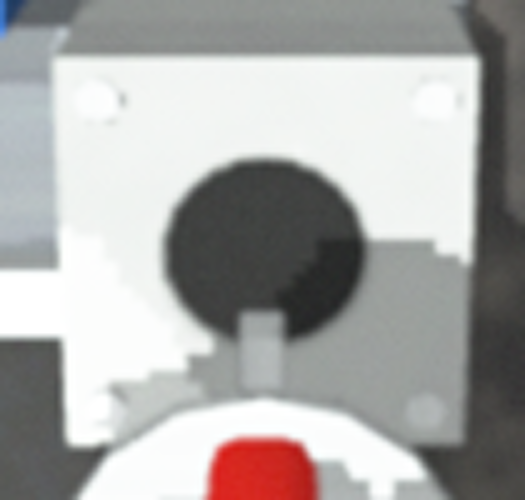

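```bash
python3 -m crank '[{"delta_rot":[0,0,-8],"xyz":[0,0.0008,0.03],"fingers":1},{"delta_rot":[0,0,-16],"xyz":[0,0.0008,0.05],"fingers":1},{"delta_rot":[0,0,-22],"xyz":[0,0.0008,0.06],"fingers":1},{"delta_rot":[0,0,-22],"xyz":[0,0.0008,0.066],"fingers":1},{"delta_rot":[0,0,-22],"xyz":[0,0.0008,0.07],"fingers":1},{"delta_rot":[0,0,-22],"xyz":[0,0.0008,0.072],"fingers":1},{"delta_rot":[0,0,-22],"xyz":[0,0.0008,0.072],"fingers":1},{"delta_rot":[0,0,-22],"xyz":[0,0.0008,0.072],"fingers":1}]'
python3 -c "
from h import *
plan((.507,.0523,.093),-.037);print(st()['contact_force'],st()['torque'])"
```

```text
t: 7.1
eef_pos: [0.5068, 0.0529, 0.0993]
tool_rot: [0.0, 0.985, 0.172, 0.0]
contact_force: [0.1, 0.3, -0.7]
gripper_width: 0.107
grasp_force: 58.9
t 7.1 pos [0.5068 0.0529 0.0993] yaw 0.346 q7 -1.66 -> xyz [-0.      0.0006  0.0063] rot [ 1.000e-02 -6.000e-02  2.192e+01]
[ 0.08027253  0.27414878 -0.69378903] [ 1.17872743e-02 -4.26753876e-02 -3.26013825e-05]
```

```bash
python3 -m crank '[{"delta_rot":[0,0,0],"xyz":[0,0.0005,0.004],"fingers":1},{"delta_rot":[0,0,0],"xyz":[0,0.0005,0.005],"fingers":1},{"delta_rot":[0,0,0],"xyz":[0,0.0005,0.006],"fingers":1},{"delta_rot":[0,0,0],"xyz":[0,0.0005,0.0065],"fingers":1},{"delta_rot":[0,0,0],"xyz":[0,0.0005,0.007],"fingers":1},{"delta_rot":[0,0,0],"xyz":[0,0.0005,0.007],"fingers":1}]'
```

```text
t: 7.7
eef_pos: [0.5065, 0.0523, 0.0917]
tool_rot: [-0.0, 0.985, 0.172, -0.0]
contact_force: [0.1, -0.1, -0.2]
gripper_width: 0.104
grasp_force: 58.9
```

```bash
python3 -m crank '[{"delta_rot":[0,0,0],"xyz":[0,0,0.001],"fingers":1},{"delta_rot":[0,0,0],"xyz":[0,0,0.001],"fingers":1}]'; python3 -m crank '[{"delta_rot":[0,0,0],"xyz":[0,0,0.001],"fingers":1},{"delta_rot":[0,0,0],"xyz":[0,0,0.001],"fingers":1}]'
```

```text
t: 7.9
eef_pos: [0.5065, 0.0523, 0.0907]
tool_rot: [0.0, 0.985, 0.172, -0.0]
contact_force: [-0.1, -0.1, -1.2]
gripper_width: 0.106
grasp_force: 58.9
t: 8.1
eef_pos: [0.5065, 0.0523, 0.0897]
tool_rot: [0.0, 0.985, 0.172, -0.0]
contact_force: [-0.2, -1.1, -0.6]
gripper_width: 0.108
grasp_force: 58.9
```

```bash
python3 -m crank '[{"delta_rot":[0,0,0],"xyz":[0,0,0.001],"fingers":1},{"delta_rot":[0,0,0],"xyz":[0,0,0.001],"fingers":1}]'; python3 -m crank '[{"delta_rot":[0,0,0],"xyz":[0,0,0.001],"fingers":1},{"delta_rot":[0,0,0],"xyz":[0,0,0.001],"fingers":1}]';python3 -m crank '[{"delta_rot":[0,0,0],"xyz":[0,0,0.001],"fingers":1},{"delta_rot":[0,0,0],"xyz":[0,0,0.001],"fingers":1}]'
```

```text
t: 8.3
eef_pos: [0.5065, 0.0523, 0.0887]
tool_rot: [0.0, 0.985, 0.172, -0.0]
contact_force: [-0.2, -0.2, -1.3]
gripper_width: 0.109
grasp_force: 58.9
t: 8.5
eef_pos: [0.5065, 0.0523, 0.0877]
tool_rot: [0.0, 0.985, 0.172, -0.0]
contact_force: [-0.1, 0.4, -1.4]
gripper_width: 0.108
grasp_force: 58.9
t: 8.7
eef_pos: [0.5065, 0.0523, 0.0867]
tool_rot: [0.0, 0.985, 0.172, -0.0]
contact_force: [-0.1, -0.0, -0.5]
gripper_width: 0.106
grasp_force: 58.9
```

```bash
python3 -m crank '[{"delta_rot":[0,0,0],"xyz":[0,0,0.001],"fingers":1},{"delta_rot":[0,0,0],"xyz":[0,0,0.002],"fingers":1},{"delta_rot":[0,0,0],"xyz":[0,0,0.003],"fingers":1},{"delta_rot":[0,0,0],"xyz":[0,0,0.004],"fingers":1},{"delta_rot":[0,0,0],"xyz":[0,0,0.005],"fingers":1},{"delta_rot":[0,0,0],"xyz":[0,0,0.005],"fingers":1}]'; python3 -m crank '[{"delta_rot":[0,0,0],"xyz":[0,0,0.001],"fingers":1},{"delta_rot":[0,0,0],"xyz":[0,0,0.001],"fingers":1}]';python3 -m crank '[{"delta_rot":[0,0,0],"xyz":[0,0,0.001],"fingers":1},{"delta_rot":[0,0,0],"xyz":[0,0,0.001],"fingers":1}]'
```

```text
t: 9.3
eef_pos: [0.5065, 0.0523, 0.0816]
tool_rot: [0.0, 0.985, 0.172, -0.0]
contact_force: [0.5, -0.2, -0.3]
gripper_width: 0.103
grasp_force: 58.9
t: 9.5
eef_pos: [0.5065, 0.0523, 0.0807]
tool_rot: [0.0, 0.985, 0.172, -0.0]
contact_force: [-0.6, 0.1, -2.3]
gripper_width: 0.11
grasp_force: 58.9
t: 9.7
eef_pos: [0.5065, 0.0523, 0.0797]
tool_rot: [0.0, 0.985, 0.172, -0.0]
contact_force: [-0.1, 0.2, -2.0]
gripper_width: 0.106
grasp_force: 58.9
```

```bash
python3 -m crank '[{"delta_rot":[0,0,-5],"xyz":[0,0,0.0006],"fingers":1},{"delta_rot":[0,0,-10],"xyz":[0,0,0.0006],"fingers":1},{"delta_rot":[0,0,-15],"xyz":[0,0,0.0006],"fingers":1},{"delta_rot":[0,0,-20],"xyz":[0,0,0.0006],"fingers":1},{"delta_rot":[0,0,-25],"xyz":[0,0,0.0006],"fingers":1},{"delta_rot":[0,0,-25],"xyz":[0,0,0.0006],"fingers":1}]' 80; python3 -c "
from h import *
plan((.5065,.0523,.079),-.037);print(st()['contact_force'],st()['torque'])"
```

```text
t: 10.3
eef_pos: [0.5065, 0.0524, 0.0792]
tool_rot: [-0.0, 0.924, 0.382, -0.0]
contact_force: [-0.4, 0.6, -0.5]
gripper_width: 0.102
grasp_force: 82.1
t 10.3 pos [0.5065 0.0524 0.0792] yaw 0.783 q7 -1.3 -> xyz [-0.      0.0001  0.0002] rot [-3.000e-02  1.000e-02  4.698e+01]
[-0.44137046  0.58947478 -0.49084685] [ 0.10737452  0.09729812 -0.11686116]
```

Turning with torque (−0.12 N m); continue to about +1.15 rad.

```bash
python3 -m crank '[{"delta_rot":[0,0,-4],"xyz":[0,0,0],"fingers":1},{"delta_rot":[0,0,-8],"xyz":[0,0,0],"fingers":1},{"delta_rot":[0,0,-12],"xyz":[0,0,0],"fingers":1},{"delta_rot":[0,0,-16],"xyz":[0,0,0],"fingers":1},{"delta_rot":[0,0,-19],"xyz":[0,0,0],"fingers":1},{"delta_rot":[0,0,-19],"xyz":[0,0,0],"fingers":1},{"delta_rot":[0,0,-19],"xyz":[0,0,0],"fingers":1}]' 80
python3 - <<'E'
from h import *
plan((.5065,.0523,.079),-.037);print(st()['contact_force'],st()['torque'])
c=cam('wrist','w4.png')
c=cam('side'); cv2.imwrite('pics/s4.png',cv2.resize(c['img'][210:320,220:370,::-1],None,fx=5,fy=5,interpolation=2))
E
```

```text
t: 11.0
eef_pos: [0.5065, 0.0523, 0.0792]
tool_rot: [-0.0, 0.85, 0.527, -0.0]
contact_force: [0.2, -0.3, -0.8]
gripper_width: 0.102
grasp_force: 82.1
t 11.0 pos [0.5065 0.0523 0.0792] yaw 1.111 q7 -1.02 -> xyz [-0.     -0.      0.0002] rot [-1.000e-02  1.000e-02  6.579e+01]
[ 0.15682657 -0.33203862 -0.82316444] [ 0.16394287  0.11556639 -0.12386372]
```

View pics/s4.png

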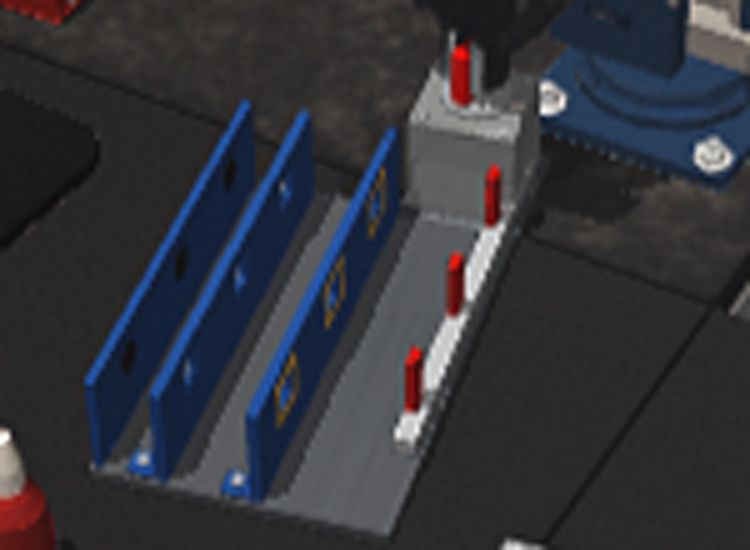

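```bash
cat >> h.py <<'E'
RK=(.5622,.2012,-.037)   # rack pose, wrist/top mix
def rk(x,y,z=0,p=RK):
    a=p[2]; return np.array([p[0]+np.cos(a)*x-np.sin(a)*y,p[1]+np.sin(a)*x+np.cos(a)*y,z])
E
python3 - <<'E'
from h import *
c=cam('side'); hsv=cv2.cvtColor(c['img'],cv2.COLOR_RGB2HSV)
r=cv2.inRange(hsv,(0,150,100),(8,255,255))|cv2.inRange(hsv,(175,150,100),(180,255,255))
n,l,S,ce=cv2.connectedComponentsWithStats(r[240:300,290:325])
print([(ce[i]+[290,240],S[i,4]) for i in range(1,n) if S[i,4]>15])
for b in (.030,.033,.037): print(b,[proj(c,rk(-.073,y-b,.042)).round(1) for y in(.074,0,-.074)])
E
```

```text
[(array([317.72, 248.36]), np.int32(25)), (array([310.3125, 265.3125]), np.int32(16)), (array([301.66666667, 285.5       ]), np.int32(24))]
0.03 [array([302.5, 285.9]), array([310.7, 266.8]), array([318.3, 249.1])]
0.033 [array([302.8, 285.1]), array([311. , 266.1]), array([318.6, 248.4])]
0.037 [array([303.3, 284. ]), array([311.5, 265.1]), array([319. , 247.5])]
```

```bash
python3 -m crank '[{"delta_rot":[0,0,-3],"xyz":[0,0,0],"fingers":1},{"delta_rot":[0,0,-6],"xyz":[0,0,0],"fingers":1},{"delta_rot":[0,0,-6],"xyz":[0,0,0],"fingers":1},{"delta_rot":[0,0,-6],"xyz":[0,0,0],"fingers":1}]'
python3 - <<'E'
from h import *
plan((.5065,.0523,.079),-.037);print(st()['contact_force'],st()['torque'])
c=cam('side'); hsv=cv2.cvtColor(c['img'],cv2.COLOR_RGB2HSV)
r=cv2.inRange(hsv,(0,150,100),(8,255,255))|cv2.inRange(hsv,(175,150,100),(180,255,255))
n,l,S,ce=cv2.connectedComponentsWithStats(r[240:300,290:325])
print([(ce[i]+[290,240],S[i,4]) for i in range(1,n) if S[i,4]>15])
E
```

```text
t: 11.55
eef_pos: [0.5065, 0.0523, 0.0792]
tool_rot: [-0.0, 0.821, 0.571, -0.0]
contact_force: [-1.1, 0.3, 0.4]
gripper_width: 0.102
grasp_force: 82.1
t 11.55 pos [0.5065 0.0523 0.0792] yaw 1.217 q7 -0.93 -> xyz [ 0.     -0.      0.0002] rot [-1.000e-02  0.000e+00  7.182e+01]
[-1.08937048  0.27233554  0.35226478] [ 0.16337149  0.19974588 -0.38506458]
[(array([318.1875, 247.1875]), np.int32(16)), (array([310.64, 265.32]), np.int32(25)), (array([302.3125, 283.3125]), np.int32(16))]
```

```bash
sed -i 's/^RK=.*/RK=(.5620,.2004,-.037)/' h.py; python3 -m crank '[{"delta_rot":[0,0,5],"xyz":[0,0,0],"fingers":1},{"delta_rot":[0,0,5],"xyz":[0,0,0],"fingers":1},{"delta_rot":[0,0,5],"xyz":[0,0,0],"fingers":0.4},{"delta_rot":[0,0,5],"xyz":[0,0,0],"fingers":0.4},{"delta_rot":[0,0,5],"xyz":[0,0,0],"fingers":0.4},{"delta_rot":[0,0,5],"xyz":[0,0,-0.02],"fingers":0.4},{"delta_rot":[0,0,5],"xyz":[0,0,-0.06],"fingers":0.4},{"delta_rot":[0,0,5],"xyz":[0,0,-0.1],"fingers":0.4},{"delta_rot":[0,0,5],"xyz":[0,0,-0.12],"fingers":0.4},{"delta_rot":[0,0,5],"xyz":[0,0,-0.12],"fingers":0.4}]'; python3 -c "
from h import *
plan((.38,.355,.2),np.pi)"
```

```text
t: 12.6
eef_pos: [0.5088, 0.0528, 0.2025]
tool_rot: [0.002, 0.844, 0.536, 0.003]
contact_force: [-0.5, 0.8, -0.4]
gripper_width: 0.3
grasp_force: 0.0
t 12.6 pos [0.5088 0.0528 0.2025] yaw 1.132 q7 -0.87 -> xyz [ 0.2189 -0.245   0.0017] rot [   0.38    0.23 -115.14]
```

```bash
python3 -m crank '[{"delta_rot":[0,0,-80],"xyz":[0.219,-0.245,0],"fingers":-1},{"delta_rot":[0,0,-80],"xyz":[0.219,-0.245,0],"fingers":-1},{"delta_rot":[0,0,-80],"xyz":[0.219,-0.245,0],"fingers":-1},{"delta_rot":[0,0,-80],"xyz":[0.219,-0.245,0],"fingers":-1},{"delta_rot":[0,0,-80],"xyz":[0.219,-0.245,0],"fingers":-1},{"delta_rot":[0,0,-80],"xyz":[0.219,-0.245,0],"fingers":-1},{"delta_rot":[0,0,-80],"xyz":[0.219,-0.245,0],"fingers":-1},{"delta_rot":[0,0,-80],"xyz":[0.219,-0.245,0],"fingers":-1},{"delta_rot":[0,0,-80],"xyz":[0.219,-0.245,0],"fingers":-1},{"delta_rot":[0,0,-80],"xyz":[0.219,-0.245,0],"fingers":-1}]'; python3 -c "
from h import *
plan((.38,.355,.2),np.pi)"
```

```text
t: 13.6
eef_pos: [0.3774, 0.3545, 0.198]
tool_rot: [-0.001, 0.299, 0.954, -0.001]
contact_force: [-0.8, -0.2, 0.2]
gripper_width: 1.002
grasp_force: 0.0
t 13.6 pos [0.3774 0.3545 0.198 ] yaw 2.534 q7 -0.31 -> xyz [-0.0019  0.0019 -0.002 ] rot [ -0.06  -0.08 -34.81]
```

```bash
python3 -m crank '[{"delta_rot":[0,0,-35],"xyz":[0,0,0],"fingers":-1},{"delta_rot":[0,0,-35],"xyz":[0,0,0],"fingers":-1},{"delta_rot":[0,0,-35],"xyz":[0,0,0],"fingers":-1},{"delta_rot":[0,0,-35],"xyz":[0,0,0],"fingers":-1},{"delta_rot":[0,0,-35],"xyz":[0,0,0],"fingers":-1},{"delta_rot":[0,0,-35],"xyz":[0,0,0],"fingers":-1}]'
cat > b.py <<'E'
from h import *
import sys
c=cam('wrist',sys.argv[1]); s=st(); plan((.38,.355,.2),np.pi,s); print(s['q'])
hsv=cv2.cvtColor(c['img'],cv2.COLOR_RGB2HSV)
for r in cut_out('wrist','bar_a')[:5]:
    m=r['pixels'].astype(np.uint8); rr=cv2.minAreaRect(cv2.findNonZero(m)); b=cv2.boxPoints(rr)
    P=np.array([at(c,p,.014)[:2] for p in b]); e=sorted([(np.linalg.norm(P[i]-P[(i+1)%4]),i) for i in range(4)])
    i=e[-1][1]; d=P[(i+1)%4]-P[i]; d*=np.sign(d[0])
    print(round(r['score'],2),np.round(r['pixel']),'sat',hsv[m>0].mean(0)[1].round(),'mid',P.mean(0).round(4),'yaw',np.arctan2(d[1],d[0]).round(3),'L',e[-1][0].round(3),'W',e[0][0].round(3))
E
python3 b.py w5.png
```

```text
t: 14.2
eef_pos: [0.3777, 0.3544, 0.1985]
tool_rot: [-0.001, 0.003, 1.0, -0.0]
contact_force: [0.0, -0.7, -0.5]
gripper_width: 1.002
grasp_force: 0.0
t 14.25 pos [0.3778 0.3545 0.1987] yaw 3.136 q7 0.21 -> xyz [-0.0022  0.0006 -0.0013] rot [-0.01 -0.04 -0.35]
[ 0.03655112  0.50792477 -1.17122521  1.90734128  0.5306232   1.08515817
  0.21305082]
0.8 [284. 189.] sat 1.0 mid [0.3634 0.3277] yaw -0.072 L 0.129 W 0.015
0.68 [345. 256.] sat 1.0 mid [0.4296 0.3844] yaw 0.066 L 0.132 W 0.015
0.61 [464. 130.] sat 120.0 mid [0.3091 0.4877] yaw -0.421 L 0.129 W 0.018
0.23 [135. 348.] sat 67.0 mid [0.585  0.1572] yaw 1.566 L 0.352 W 0.238
```

View pics/w5.png

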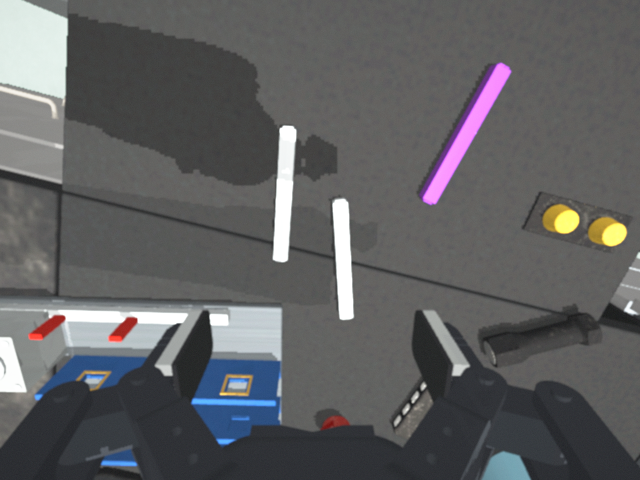

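```bash
python3 -c "
from h import *
plan((.3887,.3817,.06),np.pi+.066);plan((.3887,.3817,.004),np.pi+.066)"
```

```text
t 14.3 pos [0.3778 0.3545 0.1989] yaw 3.136 q7 0.21 -> xyz [-0.0108  0.0273  0.1389] rot [-0.02 -0.02 -4.1 ]
t 14.3 pos [0.3778 0.3545 0.1989] yaw 3.136 q7 0.21 -> xyz [-0.0108  0.0273  0.1949] rot [-0.02 -0.02 -4.1 ]
```

```bash
python3 -m crank '[{"delta_rot":[0,0,-4],"xyz":[-0.011,0.027,0.03],"fingers":0.1},{"delta_rot":[0,0,-4],"xyz":[-0.011,0.027,0.07],"fingers":0.1},{"delta_rot":[0,0,-4],"xyz":[-0.011,0.027,0.11],"fingers":0.1},{"delta_rot":[0,0,-4],"xyz":[-0.011,0.027,0.145],"fingers":0.1},{"delta_rot":[0,0,-4],"xyz":[-0.011,0.027,0.165],"fingers":0.1},{"delta_rot":[0,0,-4],"xyz":[-0.011,0.027,0.165],"fingers":0.1},{"delta_rot":[0,0,-4],"xyz":[-0.011,0.027,0.165],"fingers":0.1}]'; python3 b.py w6.png;python3 -c "
from h import *
plan((.3887,.3817,.004),np.pi+.066)"
```

```text
t: 15.0
eef_pos: [0.389, 0.3821, 0.0347]
tool_rot: [0.0, -0.033, 0.999, 0.0]
contact_force: [0.2, 0.3, 0.0]
gripper_width: 0.451
grasp_force: 0.0
t 15.05 pos [0.3893 0.3826 0.0354] yaw -3.075 q7 0.06 -> xyz [ 0.011  -0.0267 -0.1646] rot [0.07 0.07 3.81]
[-0.17542775  0.7504485  -0.95683466  1.96213207  0.81561092  0.87224501
  0.05965665]
0.86 [208. 216.] sat 2.0 mid [0.3631 0.3296] yaw -0.092 L 0.128 W 0.016
0.76 [560. 143.] sat 115.0 mid [0.3124 0.4861] yaw -0.388 L 0.124 W 0.02
0.69 [312. 330.] sat 1.0 mid [0.4222 0.3845] yaw 0.081 L 0.12 W 0.014
t 15.1 pos [0.3896 0.3827 0.0357] yaw -3.075 q7 0.06 -> xyz [ 0.001  -0.001   0.0317] rot [0.09 0.11 0.02]
```

```bash
python3 -m crank '[{"delta_rot":[0,0,0],"xyz":[0.001,-0.001,0.015],"fingers":0.1},{"delta_rot":[0,0,0],"xyz":[0.001,-0.001,0.026],"fingers":0.1},{"delta_rot":[0,0,0],"xyz":[0.001,-0.001,0.031],"fingers":0.1},{"delta_rot":[0,0,0],"xyz":[0.001,-0.001,0.031],"fingers":0.1},{"delta_rot":[0,0,0],"xyz":[0.001,-0.001,0.031],"fingers":1},{"delta_rot":[0,0,0],"xyz":[0.001,-0.001,0.031],"fingers":1},{"delta_rot":[0,0,0],"xyz":[0.001,-0.001,0.031],"fingers":1},{"delta_rot":[0,0,0],"xyz":[0.001,-0.001,0.031],"fingers":1},{"delta_rot":[0,0,0],"xyz":[0.001,-0.001,0.031],"fingers":1}]' 70; python3 -c "
from h import *
plan((.3887,.3817,.004),np.pi+.066)"
```

```text
t: 16.0
eef_pos: [0.3882, 0.381, 0.0037]
tool_rot: [0.0, -0.034, 0.999, 0.0]
contact_force: [-0.9, -0.5, 4.9]
gripper_width: 0.138
grasp_force: 69.7
t 16.0 pos [0.3882 0.381  0.0037] yaw -3.075 q7 0.02 -> xyz [-0.0006  0.0006 -0.0003] rot [0.04 0.03 0.06]
```

```bash
python3 -c "
from h import *
p=rk(-.136,.074); print(p, rk(0,.074))
plan((p[0],p[1],.10),np.pi-.037)"
```

```text
[0.42883046 0.2793802  0.        ] [0.56473738 0.27434935 0.        ]
t 16.0 pos [0.3882 0.381  0.0037] yaw -3.075 q7 0.02 -> xyz [-0.0338 -0.1041 -0.0964] rot [0.04 0.03 5.96]
```

```bash
python3 -m crank '[{"delta_rot":[0,0,0],"xyz":[0,0,-0.04],"fingers":1},{"delta_rot":[0,0,0],"xyz":[0,0,-0.085],"fingers":1},{"delta_rot":[0,0,2],"xyz":[-0.01,-0.03,-0.096],"fingers":1},{"delta_rot":[0,0,4],"xyz":[-0.022,-0.07,-0.096],"fingers":1},{"delta_rot":[0,0,6],"xyz":[-0.034,-0.104,-0.096],"fingers":1},{"delta_rot":[0,0,6],"xyz":[-0.034,-0.104,-0.096],"fingers":1},{"delta_rot":[0,0,6],"xyz":[-0.034,-0.104,-0.096],"fingers":1},{"delta_rot":[0,0,6],"xyz":[-0.034,-0.104,-0.096],"fingers":1}]'
python3 - <<'E'
from h import *
p=rk(-.136,.074)
plan((p[0],p[1],.0467),np.pi-.037)
c=cam('wrist','w7.png')
s=st();y=toolyaw(s);print(s['q'])
for z,off in((.106,.0),(.106,.041+.065),(.106,.041-.065)): print(off,proj(c,np.array([s['eef_pos'][0]-np.cos(y)*off,s['eef_pos'][1]-np.sin(y)*off,z+.004])))
for x in(-.017,.033): print('eye',[proj(c,rk(x,.074+a,b)).round(1) for a,b in((-.00975,.05975),(.00975,.05975),(.00975,.04025),(-.00975,.04025))])
print('plate top left',proj(c,rk(-.017,.118,.07)),proj(c,rk(-.017,-.0,.07)))
E
```

```text
t: 16.8
eef_pos: [0.4285, 0.28, 0.0993]
tool_rot: [-0.0, 0.018, 1.0, 0.0]
contact_force: [-0.3, 0.3, -1.4]
gripper_width: 0.137
grasp_force: 69.1
t 16.8 pos [0.4285 0.28   0.0993] yaw 3.105 q7 0.23 -> xyz [-0.0004 -0.0007  0.0526] rot [ 0.05 -0.01  0.03]
[ 0.10635941  0.61622865 -1.04390097  2.00634461  0.6798922   0.91669908
  0.23321752]
0.0 [312.64788961 324.94164083]
0.10600000000000001 [312.38795863 498.96068806]
-0.024 [312.72390806 274.04867781]
eye [array([296.1, 437.5]), array([324.9, 437.5]), array([324. , 414.7]), array([297.2, 414.7])]
eye [array([296.9, 490.5]), array([324. , 490.5]), array([323.1, 465.4]), array([297.9, 465.4])]
plate top left [378.31222771 451.04627371] [196.26148185 450.94762761]
```

View pics/w7.png

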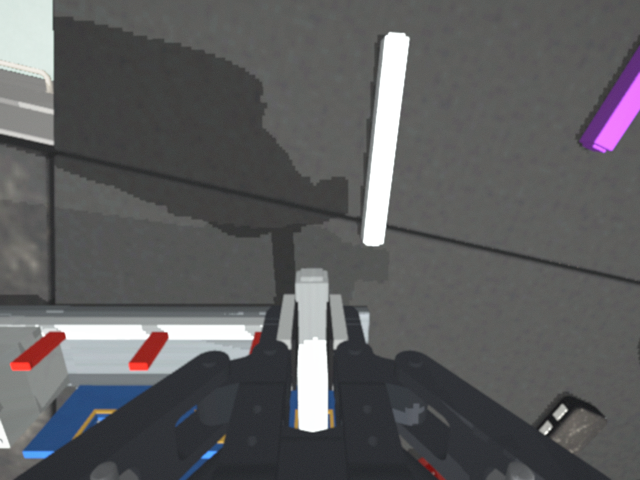

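Run:
```python
from h import *
c=cam('wrist'); a=c['img'][300:450,20:420,::-1]
cv2.imwrite('pics/c7.png',cv2.resize(a,None,fx=2,fy=2,interpolation=2))
hsv=cv2.cvtColor(c['img'],cv2.COLOR_RGB2HSV)
m=cv2.inRange(hsv,(12,80,80),(30,255,255)); n,l,S,ce=cv2.connectedComponentsWithStats(m[380:480,60:400])
print([(S[i]+[60,380,0,0,0]).tolist() for i in range(1,n) if S[i,4]>8])
for y in(.074,0,-.074): print('eye',[proj(c,rk(-.017,y+a,b)).round(1) for a,b in((-.00975,.05975),(.00975,.05975),(.00975,.04025),(-.00975,.04025))])
print('base FL corner',proj(c,rk(-.08,.118,.01)),'lugs',[proj(c,rk(-.076,y-.037,.058)).round(1) for y in(.074,0,-.074)])
r=cv2.inRange(hsv,(0,150,60),(8,255,255)); n,l,S,ce=cv2.connectedComponentsWithStats(r[325:375,:260])
print([(S[i]+[0,325,0,0,0]).tolist() for i in range(1,n) if S[i,4]>30])
```

```text
[[73, 410, 43, 29, 186], [294, 410, 4, 19, 58], [328, 410, 5, 19, 62], [217, 435, 8, 8, 38]]
eye [array([295.5, 437.7]), array([324.3, 437.7]), array([323.4, 414.8]), array([296.6, 414.8])]
eye [array([185.9, 437.6]), array([214.8, 437.6]), array([221.7, 414.7]), array([194.9, 414.7])]
eye [array([ 76.2, 437.4]), array([105.1, 437.5]), array([119.9, 414.6]), array([ 93.1, 414.6])]
base FL corner [368.7700563  317.17538939] lugs [array([250.9, 363.2]), array([132.6, 363. ]), array([ 14.2, 362.9])]
[[10, 333, 54, 37, 855], [128, 333, 39, 37, 722], [250, 333, 10, 21, 83]]
```

View pics/c7.png

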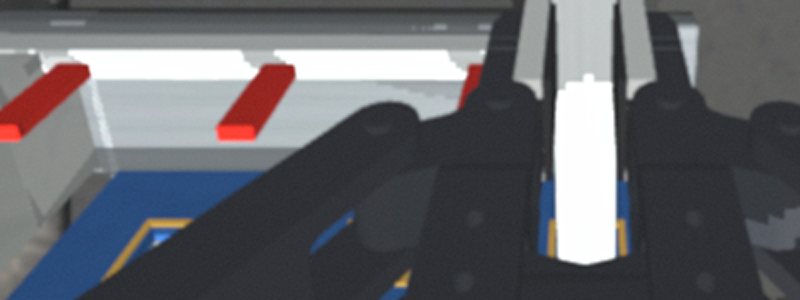

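```bash
sed -i 's/^RK=.*/RK=(.5620,.2014,-.037)/' h.py; python3 -m crank '[{"delta_rot":[0,0,0],"xyz":[0,0.0004,0.02],"fingers":1},{"delta_rot":[0,0,0],"xyz":[0,0.0004,0.04],"fingers":1},{"delta_rot":[0,0,0],"xyz":[0,0.0004,0.0525],"fingers":1},{"delta_rot":[0,0,0],"xyz":[0,0.0004,0.0525],"fingers":1},{"delta_rot":[0,0,0],"xyz":[0,0.0004,0.0525],"fingers":1}]'
cat > e.py <<'E'
from h import *
import sys
c=cam('wrist',sys.argv[1]); s=st();y0=float(sys.argv[2]); p=rk(-.041,y0);plan((p[0],p[1],.0467),np.pi-.037,s); print(s['contact_force'])
hsv=cv2.cvtColor(c['img'],cv2.COLOR_RGB2HSV)
m=cv2.inRange(hsv,(12,80,80),(30,255,255)); n,l,S,ce=cv2.connectedComponentsWithStats(m[330:480,230:400])
print([(S[i]+[230,330,0,0,0]).tolist() for i in range(1,n) if S[i,4]>8])
w=(c['img'].min(2)>225)
for r in range(350,440,15): 
    q=np.where(w[r,290:335])[0]; print(r,(q.min()+290,q.max()+290) if len(q) else None)
E
python3 e.py w8.png .074
```

```text
t: 17.4
eef_pos: [0.4287, 0.2803, 0.047]
tool_rot: [-0.0, 0.018, 1.0, 0.0]
contact_force: [0.9, -0.2, 0.2]
gripper_width: 0.137
grasp_force: 69.1
t 17.45 pos [0.4291 0.2804 0.0473] yaw 3.105 q7 0.16 -> xyz [-0.0948 -0.      0.0007] rot [0.05 0.03 0.  ]
[ 0.1243086  -0.59326815 -0.91609851]
[]
350 (np.int64(299), np.int64(325))
365 (np.int64(298), np.int64(326))
380 (np.int64(298), np.int64(327))
395 (np.int64(298), np.int64(327))
410 (np.int64(299), np.int64(327))
425 (np.int64(299), np.int64(327))
```

View pics/w8.png

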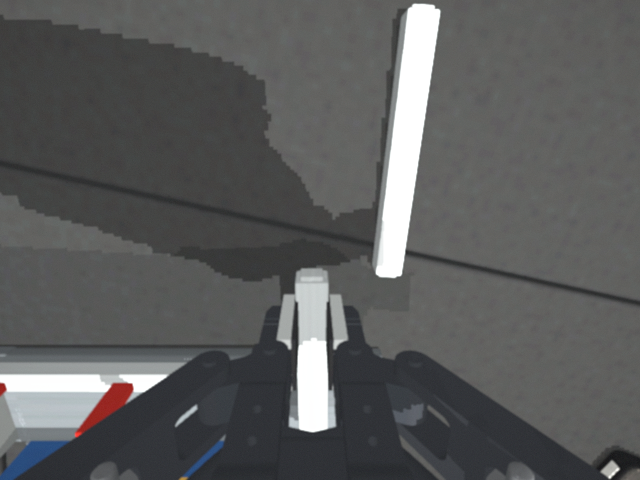

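```bash
python3 -m crank '[{"delta_rot":[0,0,0],"xyz":[-0.005,0,0],"fingers":1},{"delta_rot":[0,0,0],"xyz":[-0.01,0,0],"fingers":1},{"delta_rot":[0,0,0],"xyz":[-0.014,0,0],"fingers":1},{"delta_rot":[0,0,0],"xyz":[-0.018,0,0],"fingers":1},{"delta_rot":[0,0,0],"xyz":[-0.018,0,0],"fingers":1}]'; python3 -m crank '[{"delta_rot":[0,0,0],"xyz":[-0.004,0,0],"fingers":1},{"delta_rot":[0,0,0],"xyz":[-0.008,0,0],"fingers":1},{"delta_rot":[0,0,0],"xyz":[-0.012,0,0],"fingers":1},{"delta_rot":[0,0,0],"xyz":[-0.012,0,0],"fingers":1}]'
```

```text
t: 17.95
eef_pos: [0.4478, 0.2787, 0.0468]
tool_rot: [0.0, 0.019, 1.0, 0.0]
contact_force: [-0.2, 0.2, -0.8]
gripper_width: 0.136
grasp_force: 69.1
t: 18.35
eef_pos: [0.4597, 0.2783, 0.0467]
tool_rot: [0.0, 0.019, 1.0, 0.0]
contact_force: [0.6, 0.6, -0.9]
gripper_width: 0.138
grasp_force: 69.1
```

```bash
python3 -m crank '[{"delta_rot":[0,0,0],"xyz":[-0.006,0.0006,0],"fingers":1},{"delta_rot":[0,0,0],"xyz":[-0.012,0.0006,0],"fingers":1},{"delta_rot":[0,0,0],"xyz":[-0.018,0.0006,0],"fingers":1},{"delta_rot":[0,0,0],"xyz":[-0.024,0.0006,0],"fingers":1},{"delta_rot":[0,0,0],"xyz":[-0.024,0.0006,0],"fingers":1}]'; python3 -m crank '[{"delta_rot":[0,0,0],"xyz":[-0.005,0,0],"fingers":1},{"delta_rot":[0,0,0],"xyz":[-0.01,0,0],"fingers":1},{"delta_rot":[0,0,0],"xyz":[-0.015,0,0],"fingers":1},{"delta_rot":[0,0,0],"xyz":[-0.015,0,0],"fingers":1}]'; python3 -c "
from h import *
p=rk(-.041,.074);plan((p[0],p[1],.0467),np.pi-.037)"
```

```text
t: 18.85
eef_pos: [0.4841, 0.2779, 0.0467]
tool_rot: [0.0, 0.02, 1.0, 0.0]
contact_force: [0.2, -0.5, -1.0]
gripper_width: 0.139
grasp_force: 69.1
t: 19.25
eef_pos: [0.4989, 0.2774, 0.0467]
tool_rot: [0.0, 0.019, 1.0, 0.0]
contact_force: [-0.5, 0.6, -1.0]
gripper_width: 0.139
grasp_force: 69.1
t 19.25 pos [0.4989 0.2774 0.0467] yaw 3.103 q7 0.27 -> xyz [-0.0249  0.0005  0.    ] rot [ 0.01  0.03 -0.1 ]
```

```bash
python3 -m crank '[{"delta_rot":[0,0,0],"xyz":[-0.006,0.0004,0],"fingers":1},{"delta_rot":[0,0,0],"xyz":[-0.012,0.0004,0],"fingers":1},{"delta_rot":[0,0,0],"xyz":[-0.018,0.0004,0],"fingers":1},{"delta_rot":[0,0,0],"xyz":[-0.022,0.0004,0],"fingers":1},{"delta_rot":[0,0,0],"xyz":[-0.022,0.0004,0],"fingers":1}]'; python3 -m crank '[{"delta_rot":[0,0,0],"xyz":[-0.0015,0,0],"fingers":1},{"delta_rot":[0,0,0],"xyz":[-0.0015,0,0],"fingers":1}]'; python3 -m crank '[{"delta_rot":[0,0,0],"xyz":[-0.0015,0,0],"fingers":1},{"delta_rot":[0,0,0],"xyz":[-0.0015,0,0],"fingers":1}]'
```

```text
t: 19.75
eef_pos: [0.5207, 0.2769, 0.0467]
tool_rot: [0.0, 0.019, 1.0, 0.0]
contact_force: [0.2, -0.1, -0.7]
gripper_width: 0.138
grasp_force: 69.1
t: 19.95
eef_pos: [0.5214, 0.2771, 0.0467]
tool_rot: [0.0, 0.019, 1.0, 0.0]
contact_force: [-0.3, -0.6, -1.1]
gripper_width: 0.14
grasp_force: 69.1
t: 20.15
eef_pos: [0.523, 0.2769, 0.0467]
tool_rot: [0.0, 0.019, 1.0, -0.0]
contact_force: [-0.3, 0.4, -1.1]
gripper_width: 0.133
grasp_force: 69.1
```

```bash
for i in 1; do python3 -m crank '[{"delta_rot":[0,0,0],"xyz":[-0.0015,0,0],"fingers":1},{"delta_rot":[0,0,0],"xyz":[-0.0015,0,0],"fingers":1}]'; done;  python3 -m crank '[{"delta_rot":[0,0,0],"xyz":[-0.001,0,0],"fingers":1},{"delta_rot":[0,0,0],"xyz":[-0.001,0,0],"fingers":1}]';  python3 -m crank '[{"delta_rot":[0,0,0],"xyz":[-0.001,0,0],"fingers":1},{"delta_rot":[0,0,0],"xyz":[-0.001,0,0],"fingers":1}]'
```

```text
t: 20.35
eef_pos: [0.5237, 0.277, 0.0466]
tool_rot: [-0.001, 0.019, 1.0, -0.0]
contact_force: [-3.0, 0.2, -0.2]
gripper_width: 0.137
grasp_force: 69.1
t: 20.55
eef_pos: [0.5238, 0.2769, 0.0463]
tool_rot: [-0.001, 0.018, 1.0, -0.0]
contact_force: [-5.6, 0.1, 0.2]
gripper_width: 0.135
grasp_force: 69.2
t: 20.75
eef_pos: [0.5238, 0.2769, 0.0461]
tool_rot: [-0.002, 0.018, 1.0, -0.001]
contact_force: [-7.7, -0.0, -0.1]
gripper_width: 0.135
grasp_force: 69.3
```

```bash
python3 -m crank '[{"delta_rot":[0,0,0],"xyz":[0.0015,0,0],"fingers":1},{"delta_rot":[0,0,0],"xyz":[0.0015,0,0],"fingers":0.4},{"delta_rot":[0,0,0],"xyz":[0.0015,0,0],"fingers":0.4},{"delta_rot":[0,0,0],"xyz":[0.0015,0,0],"fingers":0.4},{"delta_rot":[0,0,0],"xyz":[0.0015,0,-0.02],"fingers":0.4},{"delta_rot":[0,0,0],"xyz":[0.0015,0,-0.06],"fingers":0.4},{"delta_rot":[0,0,0],"xyz":[0.0015,0,-0.1],"fingers":0.4},{"delta_rot":[0,0,0],"xyz":[0.0015,0,-0.13],"fingers":0.4},{"delta_rot":[0,0,0],"xyz":[0.0015,0,-0.13],"fingers":0.4}]'; python3 -c "
from h import *
plan((.34,.335,.17),np.pi-.08)"
```

```text
t: 21.65
eef_pos: [0.527, 0.2794, 0.183]
tool_rot: [0.004, 0.019, 1.0, 0.002]
contact_force: [0.8, -0.1, 0.9]
gripper_width: 0.3
grasp_force: 0.0
t 21.65 pos [0.527  0.2794 0.183 ] yaw 3.104 q7 0.44 -> xyz [0.189  0.0485 0.0118] rot [0.29 0.42 2.43]
```

```bash
python3 -m crank '[{"delta_rot":[0,0,2.4],"xyz":[0.19,0.049,0],"fingers":0.1},{"delta_rot":[0,0,2.4],"xyz":[0.19,0.049,0],"fingers":0.1},{"delta_rot":[0,0,2.4],"xyz":[0.19,0.049,0],"fingers":0.1},{"delta_rot":[0,0,2.4],"xyz":[0.19,0.049,0],"fingers":0.1},{"delta_rot":[0,0,2.4],"xyz":[0.19,0.049,0],"fingers":0.1},{"delta_rot":[0,0,2.4],"xyz":[0.19,0.049,0],"fingers":0.1},{"delta_rot":[0,0,2.4],"xyz":[0.19,0.049,0],"fingers":0.1}]'; python3 b.py w9.png
python3 - <<'E'
from h import *
c=cam('top','t9.png'); hsv=cv2.cvtColor(c['img'],cv2.COLOR_RGB2HSV)
g=cv2.inRange(hsv,(0,0,150),(180,40,255)); n,l,s,ce=cv2.connectedComponentsWithStats(g)
for i in range(1,n):
    if 15<s[i,4]<1500 and 205<ce[i][0]<340 and 180<ce[i][1]<310: print(ce[i],s[i])
E
```

```text
t: 22.35
eef_pos: [0.3381, 0.3328, 0.177]
tool_rot: [0.0, 0.04, 0.999, 0.0]
contact_force: [-0.1, -0.1, -0.2]
gripper_width: 0.451
grasp_force: 0.0
t 22.4 pos [0.3383 0.3326 0.1768] yaw 3.06 q7 0.12 -> xyz [-0.0397  0.0257 -0.0231] rot [ 0.01  0.02 -4.69]
[ 0.04765587  0.45074083 -1.16908845  2.02321828  0.49970527  0.99224126
  0.11678099]
0.84 [493. 165.] sat 107.0 mid [0.3086 0.4873] yaw -0.416 L 0.13 W 0.02
0.74 [271. 410.] sat 2.0 mid [0.5509 0.2692] yaw -0.047 L 0.043 W 0.018
0.58 [345. 262.] sat 1.0 mid [0.3886 0.3582] yaw -0.088 L 0.132 W 0.016
[266.21052632 182.81578947] [263 180   7   7  38]
[263.53164557 197.48101266] [260 191   8  14  79]
[260.30526316 216.58947368] [257 208   8  18  95]
[267.22857143 233.14285714] [263 231  10   5  35]
[287.16981132 236.00943396] [275 232  27   9 106]
[314.38235294 240.18627451] [302 236  27   9 102]
[219.32 286.36] [217 284   6   6  25]
```

```bash
python3 -c "
from h import *
plan((.3478,.3618,.035),np.pi-.088)"
```

```text
t 22.5 pos [0.338  0.3326 0.1766] yaw 3.06 q7 0.12 -> xyz [-0.0074  0.0299  0.1416] rot [ 0.01 -0.02  0.35]
```

```bash
python3 -m crank '[{"delta_rot":[0,0,0.4],"xyz":[-0.0075,0.03,0.03],"fingers":0.1},{"delta_rot":[0,0,0.4],"xyz":[-0.0075,0.03,0.07],"fingers":0.1},{"delta_rot":[0,0,0.4],"xyz":[-0.0075,0.03,0.11],"fingers":0.1},{"delta_rot":[0,0,0.4],"xyz":[-0.0075,0.03,0.14],"fingers":0.1},{"delta_rot":[0,0,0.4],"xyz":[-0.0075,0.03,0.14],"fingers":0.1},{"delta_rot":[0,0,0.4],"xyz":[-0.0075,0.03,0.14],"fingers":0.1}]'; python3 b.py w10.png;python3 -c "
from h import *
plan((.3478,.3618,.004),np.pi-.088)"
```

```text
t: 23.1
eef_pos: [0.347, 0.3625, 0.0369]
tool_rot: [-0.0, 0.044, 0.999, -0.0]
contact_force: [-0.2, -0.4, 0.7]
gripper_width: 0.45
grasp_force: 0.0
t 23.15 pos [0.3474 0.3631 0.0378] yaw 3.054 q7 -0.13 -> xyz [-0.0332 -0.0051 -0.1622] rot [ 0.08  0.03 -5.  ]
[-0.20266599  0.67580452 -0.93259425  2.06202014  0.77660674  0.79879003
 -0.12974352]
0.82 [316. 332.] sat 1.0 mid [0.3823 0.3604] yaw -0.072 L 0.12 W 0.013
0.61 [572. 181.] sat 105.0 mid [0.3095 0.4864] yaw -0.39 L 0.129 W 0.022
t 23.2 pos [0.3477 0.3634 0.0383] yaw 3.054 q7 -0.13 -> xyz [-0.0002 -0.0016  0.0343] rot [0.12 0.07 0.04]
```

```bash
python3 -m crank '[{"delta_rot":[0,0,0],"xyz":[0,-0.0008,0.015],"fingers":0.1},{"delta_rot":[0,0,0],"xyz":[0,-0.0008,0.026],"fingers":0.1},{"delta_rot":[0,0,0],"xyz":[0,-0.0008,0.033],"fingers":0.1},{"delta_rot":[0,0,0],"xyz":[0,-0.0008,0.033],"fingers":0.1},{"delta_rot":[0,0,0],"xyz":[0,-0.0008,0.033],"fingers":1},{"delta_rot":[0,0,0],"xyz":[0,-0.0008,0.033],"fingers":1},{"delta_rot":[0,0,0],"xyz":[0,-0.0008,0.033],"fingers":1},{"delta_rot":[0,0,0],"xyz":[0,-0.0008,0.033],"fingers":1},{"delta_rot":[0,0,0],"xyz":[0,-0.0008,0.033],"fingers":1}]' 70; python3 -c "
from h import *
p=rk(-.136,0); plan((p[0],p[1],.10),np.pi-.037)"
```

```text
t: 24.1
eef_pos: [0.3469, 0.3621, 0.0044]
tool_rot: [0.0, 0.043, 0.999, 0.0]
contact_force: [-0.3, -0.3, 6.1]
gripper_width: 0.131
grasp_force: 69.3
t 24.1 pos [0.3469 0.3621 0.0044] yaw 3.055 q7 -0.18 -> xyz [-0.0924 -0.1481 -0.0956] rot [ 0.05  0.05 -2.83]
```

```bash
python3 -m crank '[{"delta_rot":[0,0,0],"xyz":[0,0,-0.04],"fingers":1},{"delta_rot":[0,0,0],"xyz":[0,0,-0.085],"fingers":1},{"delta_rot":[0,0,-1],"xyz":[-0.02,-0.03,-0.096],"fingers":1},{"delta_rot":[0,0,-2],"xyz":[-0.042,-0.07,-0.096],"fingers":1},{"delta_rot":[0,0,-2.8],"xyz":[-0.067,-0.11,-0.096],"fingers":1},{"delta_rot":[0,0,-2.8],"xyz":[-0.0925,-0.148,-0.096],"fingers":1},{"delta_rot":[0,0,-2.8],"xyz":[-0.0925,-0.148,-0.096],"fingers":1},{"delta_rot":[0,0,-2.8],"xyz":[-0.0925,-0.148,-0.096],"fingers":1},{"delta_rot":[0,0,-2.8],"xyz":[-0.0925,-0.148,-0.096],"fingers":1}]'
python3 - <<'E'
from h import *
p=rk(-.136,0)
plan((p[0],p[1],.0474),np.pi-.037)
c=cam('wrist','w11.png')
hsv=cv2.cvtColor(c['img'],cv2.COLOR_RGB2HSV)
m=cv2.inRange(hsv,(12,80,80),(30,255,255)); n,l,S,ce=cv2.connectedComponentsWithStats(m[380:480,60:500])
print([(S[i]+[60,380,0,0,0]).tolist() for i in range(1,n) if S[i,4]>8])
E
```

```text
t: 25.0
eef_pos: [0.4255, 0.2071, 0.0999]
tool_rot: [0.0, 0.018, 1.0, 0.0]
contact_force: [-0.2, 0.5, -0.6]
gripper_width: 0.133
grasp_force: 68.8
t 25.0 pos [0.4255 0.2071 0.0999] yaw 3.105 q7 0.36 -> xyz [-0.0006 -0.0007  0.0525] rot [0.05 0.   0.04]
[[193, 409, 4, 4, 9], [293, 409, 5, 20, 62], [328, 409, 4, 20, 59], [218, 437, 5, 6, 21], [403, 438, 4, 5, 14]]
```

```bash
python3 -m crank '[{"delta_rot":[0,0,0],"xyz":[0,0,0.02],"fingers":1},{"delta_rot":[0,0,0],"xyz":[0,0,0.04],"fingers":1},{"delta_rot":[0,0,0],"xyz":[0,0,0.0522],"fingers":1},{"delta_rot":[0,0,0],"xyz":[0,0,0.0522],"fingers":1},{"delta_rot":[0,0,0],"xyz":[0,0,0.0522],"fingers":1},{"delta_rot":[0,0,0],"xyz":[0,0,0.0522],"fingers":1}]'; python3 -m crank '[{"delta_rot":[0,0,0],"xyz":[-0.005,0,0],"fingers":1},{"delta_rot":[0,0,0],"xyz":[-0.01,0,0],"fingers":1},{"delta_rot":[0,0,0],"xyz":[-0.014,0,0],"fingers":1},{"delta_rot":[0,0,0],"xyz":[-0.018,0,0],"fingers":1},{"delta_rot":[0,0,0],"xyz":[-0.018,0,0],"fingers":1}]'; python3 -c "
from h import *
p=rk(-.041,0);plan((p[0],p[1],.0474),np.pi-.037)"
```

```text
t: 25.65
eef_pos: [0.4264, 0.2068, 0.0483]
tool_rot: [0.001, 0.019, 1.0, 0.0]
contact_force: [-0.4, 0.7, -1.1]
gripper_width: 0.136
grasp_force: 68.8
t: 26.15
eef_pos: [0.4449, 0.2053, 0.0475]
tool_rot: [0.0, 0.019, 1.0, 0.0]
contact_force: [-0.2, 0.4, -0.9]
gripper_width: 0.136
grasp_force: 68.8
t 26.15 pos [0.4449 0.2053 0.0475] yaw 3.103 q7 0.3 -> xyz [-0.0762  0.0006  0.0002] rot [ 0.02  0.02 -0.1 ]
```

```bash
python3 -m crank '[{"delta_rot":[0,0,0],"xyz":[-0.004,0.0002,0],"fingers":1},{"delta_rot":[0,0,0],"xyz":[-0.008,0.0002,0],"fingers":1},{"delta_rot":[0,0,0],"xyz":[-0.012,0.0002,0],"fingers":1},{"delta_rot":[0,0,0],"xyz":[-0.012,0.0002,0],"fingers":1}]'; python3 -m crank '[{"delta_rot":[0,0,0],"xyz":[-0.006,0,0],"fingers":1},{"delta_rot":[0,0,0],"xyz":[-0.012,0,0],"fingers":1},{"delta_rot":[0,0,0],"xyz":[-0.018,0,0],"fingers":1},{"delta_rot":[0,0,0],"xyz":[-0.024,0,0],"fingers":1},{"delta_rot":[0,0,0],"xyz":[-0.024,0,0],"fingers":1}]'; python3 -m crank '[{"delta_rot":[0,0,0],"xyz":[-0.005,0,0],"fingers":1},{"delta_rot":[0,0,0],"xyz":[-0.01,0,0],"fingers":1},{"delta_rot":[0,0,0],"xyz":[-0.015,0,0],"fingers":1},{"delta_rot":[0,0,0],"xyz":[-0.015,0,0],"fingers":1}]'
```

```text
t: 26.55
eef_pos: [0.4568, 0.2051, 0.0475]
tool_rot: [0.0, 0.019, 1.0, 0.0]
contact_force: [0.5, 0.2, -1.0]
gripper_width: 0.134
grasp_force: 68.8
t: 27.05
eef_pos: [0.4812, 0.2042, 0.0475]
tool_rot: [0.0, 0.019, 1.0, 0.0]
contact_force: [0.4, -0.2, -0.7]
gripper_width: 0.135
grasp_force: 68.8
t: 27.45
eef_pos: [0.4959, 0.2036, 0.0475]
tool_rot: [0.0, 0.019, 1.0, 0.0]
contact_force: [0.3, 0.2, -1.2]
gripper_width: 0.139
grasp_force: 68.8
```

```bash
python3 -c "
from h import *
p=rk(-.041,0);plan((p[0],p[1],.0474),np.pi-.037)"
```

```text
t 27.45 pos [0.4959 0.2036 0.0475] yaw 3.103 q7 0.37 -> xyz [-0.0251  0.0003  0.0002] rot [ 0.02  0.03 -0.09]
```

```bash
python3 -m crank '[{"delta_rot":[0,0,0],"xyz":[-0.006,0,0],"fingers":1},{"delta_rot":[0,0,0],"xyz":[-0.012,0,0],"fingers":1},{"delta_rot":[0,0,0],"xyz":[-0.018,0,0],"fingers":1},{"delta_rot":[0,0,0],"xyz":[-0.022,0,0],"fingers":1},{"delta_rot":[0,0,0],"xyz":[-0.022,0,0],"fingers":1}]'; python3 -m crank '[{"delta_rot":[0,0,0],"xyz":[-0.0015,0,0],"fingers":1},{"delta_rot":[0,0,0],"xyz":[-0.003,0,0],"fingers":1},{"delta_rot":[0,0,0],"xyz":[-0.003,0,0],"fingers":1}]'; python3 -m crank '[{"delta_rot":[0,0,0],"xyz":[-0.001,0,0],"fingers":1},{"delta_rot":[0,0,0],"xyz":[-0.0015,0,0],"fingers":1}]';python3 -m crank '[{"delta_rot":[0,0,0],"xyz":[-0.001,0,0],"fingers":1},{"delta_rot":[0,0,0],"xyz":[-0.001,0,0],"fingers":1}]'
```

```text
t: 27.95
eef_pos: [0.5177, 0.2028, 0.0475]
tool_rot: [0.0, 0.019, 1.0, 0.0]
contact_force: [0.3, -0.1, -0.9]
gripper_width: 0.134
grasp_force: 68.8
t: 28.25
eef_pos: [0.5201, 0.2027, 0.0475]
tool_rot: [0.0, 0.019, 1.0, -0.0]
contact_force: [0.4, 0.5, -0.6]
gripper_width: 0.139
grasp_force: 68.8
t: 28.45
eef_pos: [0.5203, 0.2027, 0.0472]
tool_rot: [-0.001, 0.019, 1.0, -0.0]
contact_force: [-5.1, -0.2, 0.0]
gripper_width: 0.135
grasp_force: 68.8
t: 28.65
eef_pos: [0.5203, 0.2027, 0.047]
tool_rot: [-0.002, 0.018, 1.0, -0.0]
contact_force: [-7.3, 0.5, 0.0]
gripper_width: 0.142
grasp_force: 68.9
```

```bash
python3 -m crank '[{"delta_rot":[0,0,0],"xyz":[0.0015,0,0],"fingers":1},{"delta_rot":[0,0,0],"xyz":[0.0015,0,0],"fingers":0.4},{"delta_rot":[0,0,0],"xyz":[0.0015,0,0],"fingers":0.4},{"delta_rot":[0,0,0],"xyz":[0.0015,0,0],"fingers":0.4},{"delta_rot":[0,0,0],"xyz":[0.0015,0,-0.02],"fingers":0.4},{"delta_rot":[0,0,0],"xyz":[0.0015,0,-0.06],"fingers":0.4},{"delta_rot":[0,0,0],"xyz":[0.0015,0,-0.1],"fingers":0.4},{"delta_rot":[0,0,0],"xyz":[0.0015,0,-0.14],"fingers":0.4},{"delta_rot":[0,0,0],"xyz":[0.0015,0,-0.14],"fingers":0.4},{"delta_rot":[0,0,0],"xyz":[0.0015,0,-0.14],"fingers":0.4}]'
python3 - <<'E'
from h import *
plan((.5065,.0523,.19),1.132-np.pi)
c=cam('side'); cv2.imwrite('pics/s12.png',cv2.resize(c['img'][200:330,220:400,::-1],None,fx=4.4,fy=4.4,interpolation=2))
E
```

```text
t: 29.65
eef_pos: [0.5218, 0.2027, 0.1884]
tool_rot: [0.001, 0.019, 1.0, 0.0]
contact_force: [0.7, 0.0, -0.4]
gripper_width: 0.299
grasp_force: 0.0
t 29.65 pos [0.5218 0.2027 0.1884] yaw 3.103 q7 0.56 -> xyz [ 0.0096 -0.1509 -0.0016] rot [ -0.07   0.14 -67.06]
```

View pics/s12.png

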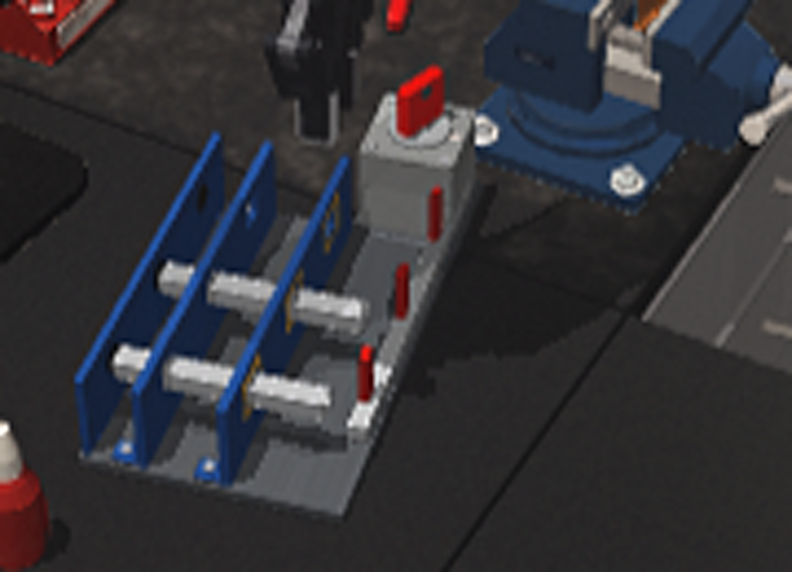

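Both bars are through both eyes to the back stop; key stands in the lock. Now go over the key with the gripper flipped by half a turn.

```bash
python3 -m crank '[{"delta_rot":[0,0,-8],"xyz":[0.01,-0.04,0],"fingers":0},{"delta_rot":[0,0,-16],"xyz":[0.01,-0.08,0],"fingers":0},{"delta_rot":[0,0,-24],"xyz":[0.01,-0.12,0],"fingers":0},{"delta_rot":[0,0,-67],"xyz":[0.0096,-0.151,0],"fingers":0},{"delta_rot":[0,0,-67],"xyz":[0.0096,-0.151,0],"fingers":0},{"delta_rot":[0,0,-67],"xyz":[0.0096,-0.151,0],"fingers":0},{"delta_rot":[0,0,-67],"xyz":[0.0096,-0.151,0],"fingers":0},{"delta_rot":[0,0,-67],"xyz":[0.0096,-0.151,0],"fingers":0},{"delta_rot":[0,0,-67],"xyz":[0.0096,-0.151,0],"fingers":0},{"delta_rot":[0,0,-67],"xyz":[0.0096,-0.151,0],"fingers":0}]'
python3 - <<'E'
from h import *
plan((.5065,.0523,.081),1.132-np.pi); print(st()['q'])
c=cam('wrist','w13.png')
hsv=cv2.cvtColor(c['img'],cv2.COLOR_RGB2HSV)
m=cv2.inRange(hsv,(0,150,60),(8,255,255))|cv2.inRange(hsv,(172,150,60),(180,255,255))
n,l,s,ce=cv2.connectedComponentsWithStats(m)
for i in range(1,n):
  if s[i,4]>150: 
    bx=cv2.boxPoints(cv2.minAreaRect(cv2.findNonZero((l==i).astype(np.uint8)))); print(ce[i],s[i],[np.round(at(c,p,.11)[:2],4) for p in bx])
for k in(-.018,.018): 
  for z in (.074,.11): y=1.132; print(k,z,proj(c,(.5065+k*np.cos(y),.0523+k*np.sin(y),z)))
E
```

```text
t: 30.7
eef_pos: [0.5052, 0.052, 0.1865]
tool_rot: [-0.001, -0.535, 0.845, 0.001]
contact_force: [-0.4, 0.4, 0.0]
gripper_width: 0.5
grasp_force: 0.0
t 30.7 pos [0.5052 0.052  0.1865] yaw -2.014 q7 1.85 -> xyz [-0.0008 -0.0012  0.1055] rot [ 0.09 -0.02 -0.23]
[ 0.78630049  0.63834742 -1.36186828  1.93681892  0.68888441  1.15701566
  1.85171304]
[124.35060976  20.77439024] [ 99   0  47  47 984] [array([ 0.5459, -0.1261]), array([ 0.535, -0.127]), array([ 0.5304, -0.0996]), array([ 0.5416, -0.0985])]
[310.73402868 244.31029987] [304 214  15  62 767] [array([0.5171, 0.0642]), array([0.4968, 0.0265]), array([0.4891, 0.0306]), array([0.5091, 0.0686])]
-0.018 0.074 [309.36104223 213.65359658]
-0.018 0.11 [309.1199843  227.73791086]
0.018 0.074 [309.59618493 258.49800261]
0.018 0.11 [309.40004034 278.23435476]
```

```bash
python3 -m crank '[{"delta_rot":[0,0,0],"xyz":[0,-0.0006,0.04],"fingers":0},{"delta_rot":[0,0,0],"xyz":[0,-0.0006,0.08],"fingers":0},{"delta_rot":[0,0,0],"xyz":[0,-0.0006,0.1],"fingers":0},{"delta_rot":[0,0,0],"xyz":[0,-0.0006,0.106],"fingers":0},{"delta_rot":[0,0,0],"xyz":[0,-0.0006,0.106],"fingers":0},{"delta_rot":[0,0,0],"xyz":[0,-0.0006,0.106],"fingers":0}]'; python3 -c "
from h import *
plan((.5065,.0523,.0797),1.132-np.pi);print(st()['contact_force'])"
```

```text
t: 31.35
eef_pos: [0.507, 0.0524, 0.0826]
tool_rot: [0.001, -0.536, 0.844, -0.0]
contact_force: [-0.2, -0.0, 0.3]
gripper_width: 0.501
grasp_force: 0.0
t 31.35 pos [0.507  0.0524 0.0826] yaw -2.011 q7 1.73 -> xyz [0.0003 0.0004 0.0029] rot [-0.07  0.06 -0.06]
[-0.2064211  -0.02446516  0.30900457]
```

```bash
python3 -m crank '[{"delta_rot":[0,0,0],"xyz":[0.0003,0.0003,0.001],"fingers":0},{"delta_rot":[0,0,0],"xyz":[0.0003,0.0003,0.0015],"fingers":1},{"delta_rot":[0,0,0],"xyz":[0.0003,0.0003,0.0015],"fingers":1},{"delta_rot":[0,0,0],"xyz":[0.0003,0.0003,0.0015],"fingers":1},{"delta_rot":[0,0,0],"xyz":[0.0003,0.0003,0.0015],"fingers":1},{"delta_rot":[0,0,0],"xyz":[0.0003,0.0003,0.0015],"fingers":1}]' 80; python3 -c "
from h import *
plan((.5065,.0523,.0797),1.132-np.pi);s=st();print(s['contact_force'],s['torque'],s['q'])"
```

```text
t: 31.95
eef_pos: [0.5062, 0.0517, 0.0806]
tool_rot: [0.0, -0.536, 0.844, -0.0]
contact_force: [-1.7, -1.0, 6.2]
gripper_width: 0.106
grasp_force: 78.0
t 31.95 pos [0.5062 0.0517 0.0806] yaw -2.01 q7 1.73 -> xyz [-0.0007 -0.      0.0009] rot [-0.04 -0.01 -0.05]
[-1.66450147 -1.02991753  6.21415035] [-0.2633936   0.32704053 -0.06144271] [ 0.67117257  0.75337448 -1.20190509  2.01978182  0.8602715   1.001818
  1.73056651]
```

```bash
python3 -m crank '[{"delta_rot":[0,0,6],"xyz":[-0.0005,0,0],"fingers":1},{"delta_rot":[0,0,12],"xyz":[-0.0005,0,0],"fingers":1},{"delta_rot":[0,0,18],"xyz":[-0.0005,0,0],"fingers":1},{"delta_rot":[0,0,24],"xyz":[-0.0005,0,0],"fingers":1},{"delta_rot":[0,0,30],"xyz":[-0.0005,0,0],"fingers":1},{"delta_rot":[0,0,36],"xyz":[-0.0005,0,0],"fingers":1},{"delta_rot":[0,0,42],"xyz":[-0.0005,0,0],"fingers":1},{"delta_rot":[0,0,48],"xyz":[-0.0005,0,0],"fingers":1},{"delta_rot":[0,0,54],"xyz":[-0.0005,0,0],"fingers":1},{"delta_rot":[0,0,60],"xyz":[-0.0005,0,0],"fingers":1}]'; python3 -c "
from h import *
plan((.5065,.0523,.0797),-1.15-np.pi);s=st();print(s['contact_force'],s['torque'],s['q'])"
```

```text
t: 32.95
eef_pos: [0.5067, 0.0524, 0.0806]
tool_rot: [0.001, -0.04, 0.999, -0.0]
contact_force: [0.3, -0.4, 3.5]
gripper_width: 0.107
grasp_force: 77.8
t 32.95 pos [0.5067 0.0524 0.0806] yaw -3.061 q7 0.81 -> xyz [ 0.0002 -0.0001  0.0009] rot [4.000e-02 7.000e-02 7.049e+01]
[ 0.28426977 -0.42444585  3.51487776] [-0.12175521  0.1223902   0.00066191] [ 0.54513246  0.62268014 -0.99052763  2.02529302  0.69253431  0.87029261
  0.81405373]
```

```bash
python3 -m crank '[{"delta_rot":[0,0,6],"xyz":[0,0,0],"fingers":1},{"delta_rot":[0,0,12],"xyz":[0,0,0],"fingers":1},{"delta_rot":[0,0,18],"xyz":[0,0,0],"fingers":1},{"delta_rot":[0,0,24],"xyz":[0,0,0],"fingers":1},{"delta_rot":[0,0,30],"xyz":[0,0,0],"fingers":1},{"delta_rot":[0,0,36],"xyz":[0,0,0],"fingers":1},{"delta_rot":[0,0,42],"xyz":[0,0,0],"fingers":1},{"delta_rot":[0,0,48],"xyz":[0,0,0],"fingers":1},{"delta_rot":[0,0,54],"xyz":[0,0,0],"fingers":1}]'; python3 -c "
from h import *
plan((.5065,.0523,.0797),-1.2-np.pi);s=st();print(s['contact_force'],s['torque'],s['q'])"
```

```text
t: 33.85
eef_pos: [0.5066, 0.0524, 0.0806]
tool_rot: [0.001, 0.418, 0.909, 0.0]
contact_force: [-0.6, 0.3, 3.1]
gripper_width: 0.101
grasp_force: 77.9
t 33.85 pos [0.5066 0.0524 0.0806] yaw 2.28 q7 0.01 -> xyz [-0.     -0.0002  0.0009] rot [ 0.06  0.04 19.4 ]
[-0.61887349  0.31958788  3.13754608] [-0.10406363  0.10247341  0.28300482] [ 0.39653986  0.53348044 -0.77854865  2.03377158  0.53188778  0.78251854
  0.0069441 ]
```

Torque 0.28 N m: driving. Turn on to about −1.16 rad, then a bit more with a check.

```bash
python3 -m crank '[{"delta_rot":[0,0,4],"xyz":[0,0,0],"fingers":1},{"delta_rot":[0,0,8],"xyz":[0,0,0],"fingers":1},{"delta_rot":[0,0,12],"xyz":[0,0,0],"fingers":1},{"delta_rot":[0,0,16],"xyz":[0,0,0],"fingers":1},{"delta_rot":[0,0,19],"xyz":[0,0,0],"fingers":1},{"delta_rot":[0,0,19],"xyz":[0,0,0],"fingers":1}]'; python3 -c "
from h import *
s=st();print(s['contact_force'],s['torque'],toolyaw(s))"; python3 -m crank '[{"delta_rot":[0,0,3],"xyz":[0,0,0],"fingers":1},{"delta_rot":[0,0,6],"xyz":[0,0,0],"fingers":1},{"delta_rot":[0,0,6],"xyz":[0,0,0],"fingers":1},{"delta_rot":[0,0,6],"xyz":[0,0,0],"fingers":1}]'
python3 - <<'E'
from h import *
plan((.5065,.0523,.0797),.383-.037-np.pi);s=st();print(s['contact_force'],s['torque'],s['q'])
c=cam('side'); hsv=cv2.cvtColor(c['img'],cv2.COLOR_RGB2HSV)
r=cv2.inRange(hsv,(0,150,100),(8,255,255))|cv2.inRange(hsv,(175,150,100),(180,255,255))
n,l,S,ce=cv2.connectedComponentsWithStats(r[230:310,280:325])
print([(ce[i]+[280,230],S[i,4]) for i in range(1,n) if S[i,4]>10])
for b in (0,.004,.01): print(b,[proj(c,rk(-.073,y-b,.042)).round(1) for y in(.074,0,-.074)])
E
```

```text
t: 34.45
eef_pos: [0.5066, 0.0524, 0.0806]
tool_rot: [0.001, 0.56, 0.828, 0.0]
contact_force: [-0.6, -0.5, 5.9]
gripper_width: 0.101
grasp_force: 78.3
[-0.56834731 -0.4707643   5.92133508] [-0.18830878  0.22356518  0.08472151] 1.9521792219784064
t: 34.85
eef_pos: [0.5066, 0.0525, 0.0806]
tool_rot: [0.001, 0.602, 0.799, 0.0]
contact_force: [-1.0, -1.2, 6.7]
gripper_width: 0.101
grasp_force: 78.4
t 34.85 pos [0.5066 0.0525 0.0806] yaw 1.85 q7 -0.36 -> xyz [-0.0001 -0.0001  0.0009] rot [ 2.000e-02  8.000e-02 -9.382e+01]
[-0.99932937 -1.24309564  6.65245933] [-0.17703568  0.16385148  0.45773092] [ 0.32063748  0.50240032 -0.67791131  2.03831884  0.45891041  0.75194799
 -0.36053864]
[(array([314.47368421, 255.89473684]), np.int32(19)), (array([306.6, 274.8]), np.int32(25)), (array([297.72, 294.36]), np.int32(25))]
0 [array([299. , 294.2]), array([307.5, 274.4]), array([315.4, 256.2])]
0.004 [array([299.5, 293.1]), array([308. , 273.4]), array([315.8, 255.3])]
0.01 [array([300.2, 291.4]), array([308.6, 271.9]), array([316.4, 253.8])]
```

```bash
python3 -m crank '[{"delta_rot":[0,0,-8],"xyz":[0,0,0],"fingers":1},{"delta_rot":[0,0,-16],"xyz":[0,0,0],"fingers":1},{"delta_rot":[0,0,-24],"xyz":[0,0,0],"fingers":1},{"delta_rot":[0,0,-32],"xyz":[0,0,0],"fingers":1},{"delta_rot":[0,0,-40],"xyz":[0,0,0],"fingers":1},{"delta_rot":[0,0,-48],"xyz":[0,0,0],"fingers":1},{"delta_rot":[0,0,-56],"xyz":[0,0,0],"fingers":1},{"delta_rot":[0,0,-64],"xyz":[0,0,0],"fingers":1},{"delta_rot":[0,0,-72],"xyz":[0,0,0],"fingers":1},{"delta_rot":[0,0,-80],"xyz":[0,0,0],"fingers":1}]';python3 -m crank '[{"delta_rot":[0,0,-7],"xyz":[0,0,0],"fingers":1},{"delta_rot":[0,0,-12],"xyz":[0,0,0],"fingers":1},{"delta_rot":[0,0,-12],"xyz":[0,0,0],"fingers":1},{"delta_rot":[0,0,-12],"xyz":[0,0,0],"fingers":1}]'; python3 -c "
from h import *
plan((.5065,.0523,.0797),.346-np.pi);s=st();print(s['contact_force'],s['torque'],s['q'])"
```

```text
t: 35.9
eef_pos: [0.5067, 0.0527, 0.0806]
tool_rot: [0.001, -0.054, 0.999, 0.0]
contact_force: [-0.5, 0.7, 4.0]
gripper_width: 0.101
grasp_force: 78.6
t: 36.3
eef_pos: [0.5067, 0.0527, 0.0806]
tool_rot: [0.001, -0.156, 0.988, 0.0]
contact_force: [0.2, 0.0, 5.4]
gripper_width: 0.106
grasp_force: 78.7
t 36.3 pos [0.5067 0.0527 0.0806] yaw -2.829 q7 1.01 -> xyz [ 0.0004 -0.0003  0.0009] rot [ 0.03  0.09 -1.89]
[0.17863063 0.03462418 5.37565528] [0.00651151 0.05071922 0.03698829] [ 0.57788111  0.65014008 -1.041704    2.02347559  0.73186417  0.89668948
  1.01439011]
```

```bash
python3 -m crank '[{"delta_rot":[0,0,0],"xyz":[0,0,-0.001],"fingers":1},{"delta_rot":[0,0,0],"xyz":[0,0,-0.002],"fingers":1},{"delta_rot":[0,0,0],"xyz":[0,0,-0.003],"fingers":1},{"delta_rot":[0,0,0],"xyz":[0,0,-0.003],"fingers":1}]'; python3 -m crank '[{"delta_rot":[0,0,0],"xyz":[0,0,-0.001],"fingers":1},{"delta_rot":[0,0,0],"xyz":[0,0,-0.002],"fingers":1},{"delta_rot":[0,0,0],"xyz":[0,0,-0.003],"fingers":1},{"delta_rot":[0,0,0],"xyz":[0,0,-0.003],"fingers":1}]'
```

```text
t: 36.7
eef_pos: [0.5059, 0.0521, 0.083]
tool_rot: [-0.0, -0.155, 0.988, -0.0]
contact_force: [-0.7, 0.2, -1.8]
gripper_width: 0.103
grasp_force: 77.8
t: 37.1
eef_pos: [0.5062, 0.0522, 0.0861]
tool_rot: [0.0, -0.155, 0.988, -0.0]
contact_force: [0.4, -0.1, -1.6]
gripper_width: 0.102
grasp_force: 77.8
```

```bash
python3 -m crank '[{"delta_rot":[0,0,0],"xyz":[0,0,-0.02],"fingers":1},{"delta_rot":[0,0,0],"xyz":[0,0,-0.05],"fingers":1},{"delta_rot":[0,0,0],"xyz":[0,0,-0.1],"fingers":1},{"delta_rot":[0,0,0],"xyz":[0,0,-0.15],"fingers":1},{"delta_rot":[0,0,0],"xyz":[0,0,-0.15],"fingers":1},{"delta_rot":[0,0,0],"xyz":[0,0,-0.15],"fingers":1}]'; python3 -c "
from h import *
plan((.4221,-.2130,.236),.346-np.pi);s=st();print(s['contact_force'],s['torque'],s['q'])"
```

```text
t: 37.7
eef_pos: [0.5065, 0.0521, 0.2369]
tool_rot: [0.001, -0.155, 0.988, -0.001]
contact_force: [-0.7, -0.9, -1.4]
gripper_width: 0.105
grasp_force: 77.8
t 37.7 pos [0.5065 0.0521 0.2369] yaw -2.831 q7 1.22 -> xyz [ 0.1615 -0.2266  0.0009] rot [-0.08  0.1  -2.02]
[-0.65524337 -0.91208624 -1.41280395] [ 0.01014218  0.08490241 -0.02836172] [ 0.75479384  0.46063245 -1.24253153  1.88526608  0.48253091  1.14347471
  1.215872  ]
```

```bash
python3 -m crank '[{"delta_rot":[0,0,40],"xyz":[0.1615,-0.2266,0],"fingers":1},{"delta_rot":[0,0,40],"xyz":[0.1615,-0.2266,0],"fingers":1},{"delta_rot":[0,0,40],"xyz":[0.1615,-0.2266,0],"fingers":1},{"delta_rot":[0,0,40],"xyz":[0.1615,-0.2266,0],"fingers":1},{"delta_rot":[0,0,40],"xyz":[0.1615,-0.2266,0],"fingers":1},{"delta_rot":[0,0,40],"xyz":[0.1615,-0.2266,0],"fingers":1},{"delta_rot":[0,0,40],"xyz":[0.1615,-0.2266,0],"fingers":1},{"delta_rot":[0,0,40],"xyz":[0.1615,-0.2266,0],"fingers":1},{"delta_rot":[0,0,40],"xyz":[0.1615,-0.2266,0],"fingers":1},{"delta_rot":[0,0,40],"xyz":[0.1615,-0.2266,0],"fingers":1}]'
python3 - <<'E'
from h import *
plan((.4221,-.2130,.115),2.75);s=st();print(s['contact_force'],s['q'])
E
```

```text
t: 38.7
eef_pos: [0.422, -0.2115, 0.2357]
tool_rot: [-0.0, 0.191, 0.982, 0.0]
contact_force: [1.0, -0.3, -1.2]
gripper_width: 0.106
grasp_force: 77.9
t 38.7 pos [ 0.422  -0.2115  0.2357] yaw 2.758 q7 1.22 -> xyz [-0.0007 -0.0014  0.1207] rot [ 0.02 -0.03  0.44]
[ 0.97891398 -0.29432555 -1.18749825] [ 1.29518479  0.31295513 -1.1210654   1.96523601  0.32284328  1.06002297
  1.21855564]
```

```bash
python3 -m crank '[{"delta_rot":[0,0,0],"xyz":[0,0,0.04],"fingers":1},{"delta_rot":[0,0,0],"xyz":[0,0,0.08],"fingers":1},{"delta_rot":[0,0,0],"xyz":[0,0,0.105],"fingers":1},{"delta_rot":[0,0,0],"xyz":[0,0,0.105],"fingers":1},{"delta_rot":[0,0,0],"xyz":[0,0,0.105],"fingers":1},{"delta_rot":[0,0,0],"xyz":[0,0,0.105],"fingers":1}]'
python3 - <<'E'
from h import *
s=st();plan((.4221,-.2130,.115),2.75,s)
c=cam('wrist'); g=c['img']
cv2.imwrite('pics/w14.png',cv2.resize(g[180:420,180:460,::-1],None,fx=2.4,fy=2.4,interpolation=2))
y=toolyaw(s); u=np.array([np.cos(y),np.sin(y),0]); p0=np.array(s['eef_pos'])
for k,dz in((.018,-.005),(.018,.031),(-.018,.031),): print(k,dz,proj(c,p0+u*k+[0,0,dz]))
col=g[240:420,312].astype(int); red=np.where((col[:,0]>150)&(col[:,1]<110))[0]+240; print('red rows',red.min(),red.max())
print('stand hole pred',proj(c,(.4221,-.2130,.052)))
E
```

```text
t: 39.3
eef_pos: [0.4232, -0.2128, 0.1326]
tool_rot: [0.001, 0.192, 0.981, -0.0]
contact_force: [-0.3, -0.7, -0.7]
gripper_width: 0.101
grasp_force: 77.9
t 39.3 pos [ 0.4232 -0.2128  0.1326] yaw 2.756 q7 1.05 -> xyz [ 0.001  -0.0006  0.0176] rot [-0.01  0.15  0.32]
0.018 -0.005 [312.20364458 272.0411411 ]
0.018 0.031 [312.2831066 313.2371104]
-0.018 0.031 [312.12278359 393.41555952]
red rows 240 385
stand hole pred [311.25359363 248.95614718]
```

View pics/w14.png

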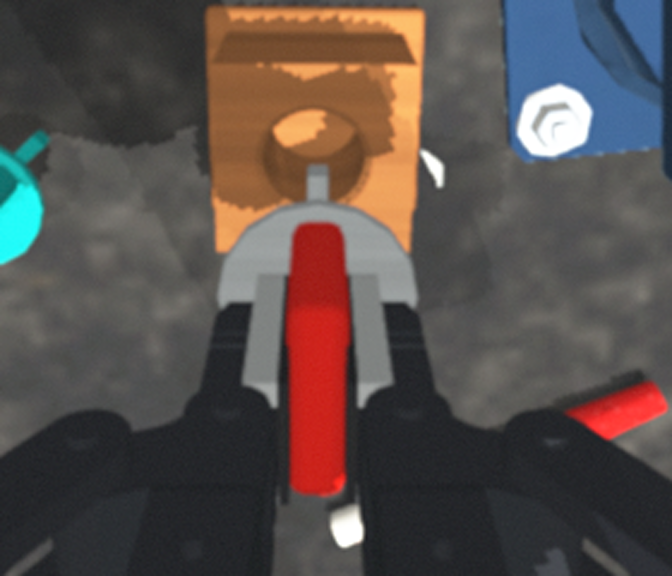

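Run:
```python
from h import *
from scipy.optimize import least_squares
c=cam('wrist');s=st();y=toolyaw(s);u=np.array([np.cos(y),np.sin(y),0]);p0=np.array(s['eef_pos'])
obs=[((.020,.002),264.6),((.018,.004),272.5),((-.018,.040),385.6),((.012,-.040),248.9)]
def pr(v,o):
    e,h,t=v; x=o[0]*np.cos(t)+o[1]*np.sin(t); z=-o[0]*np.sin(t)+o[1]*np.cos(t)
    return proj(c,p0+u*(e+x)+[0,0,h+z])[1]
for init in ([0,-.01,0],):
    f=lambda v:[pr(v,o)-r for o,r in obs]
    r=least_squares(f,init,x_scale=[1e-3,1e-3,1e-2]); print(r.x,r.fun)
    print('untilted',np.round(f([0,-.0103,0]),1))
    r=least_squares(lambda v:f([v[0],-.0103,v[1]]),[0,0],x_scale=[1e-3,1e-2]); print(r.x,r.fun)
print('hole',at(c,(310.8,246.3),.052),p0)
```

```text
[-0.00325225 -0.01727944 -0.02267823] [ 1.17924024 -1.19853437  0.0453229  -0.03058593]
untilted [ 0.2 -2.   4.9  0.2]
[0.00030278 0.02471566] [-0.91126705 -3.17613606  3.0725792   1.15812581]
hole [ 0.42014102 -0.21285789  0.052     ] [ 0.42288462 -0.21327132  0.13249625]
```

```bash
python3 -m crank '[{"delta_rot":[0,0,0],"xyz":[0.0014,0,0.01],"fingers":1},{"delta_rot":[0,0,0],"xyz":[0.0014,0,0.02],"fingers":1},{"delta_rot":[0,0,0],"xyz":[0.0014,0,0.026],"fingers":1},{"delta_rot":[0,0,0],"xyz":[0.0014,0,0.03],"fingers":1},{"delta_rot":[0,0,0],"xyz":[0.0014,0,0.034],"fingers":1},{"delta_rot":[0,0,0],"xyz":[0.0014,0,0.036],"fingers":1},{"delta_rot":[0,0,0],"xyz":[0.0014,0,0.036],"fingers":1}]'; python3 -m crank '[{"delta_rot":[0,0,0],"xyz":[0,0,0.004],"fingers":1},{"delta_rot":[0,0,0],"xyz":[0,0,0.006],"fingers":1},{"delta_rot":[0,0,0],"xyz":[0,0,0.006],"fingers":1}]'
```

```text
t: 40.1
eef_pos: [0.4205, -0.2123, 0.0948]
tool_rot: [-0.0, 0.192, 0.981, 0.0]
contact_force: [-0.3, 1.3, 0.1]
gripper_width: 0.103
grasp_force: 77.9
t: 40.4
eef_pos: [0.4203, -0.2124, 0.0888]
tool_rot: [-0.0, 0.192, 0.981, 0.0]
contact_force: [1.0, 0.1, -1.1]
gripper_width: 0.099
grasp_force: 77.9
```

```bash
python3 -m crank '[{"delta_rot":[0,0,0],"xyz":[-0.0007,0,0.006],"fingers":1},{"delta_rot":[0,0,0],"xyz":[-0.0007,0,0.012],"fingers":1},{"delta_rot":[0,0,0],"xyz":[-0.0007,0,0.018],"fingers":1},{"delta_rot":[0,0,0],"xyz":[-0.0007,0,0.022],"fingers":1},{"delta_rot":[0,0,0],"xyz":[-0.0007,0,0.024],"fingers":1},{"delta_rot":[0,0,0],"xyz":[-0.0007,0,0.025],"fingers":1},{"delta_rot":[0,0,0],"xyz":[-0.0007,0,0.025],"fingers":1}]';  python3 -m crank '[{"delta_rot":[0,0,0],"xyz":[0,0,0.001],"fingers":1},{"delta_rot":[0,0,0],"xyz":[0,0,0.001],"fingers":1}]'
```

```text
t: 41.1
eef_pos: [0.4211, -0.2127, 0.064]
tool_rot: [-0.0, 0.192, 0.981, 0.0]
contact_force: [-0.5, -0.6, -0.9]
gripper_width: 0.102
grasp_force: 77.9
t: 41.3
eef_pos: [0.4212, -0.2128, 0.0631]
tool_rot: [0.0, 0.192, 0.981, -0.0]
contact_force: [0.0, 0.4, -1.2]
gripper_width: 0.108
grasp_force: 77.9
```

Within a millimetre of the stand top; release and rise, then check.

```bash
python3 -m crank '[{"delta_rot":[0,0,0],"xyz":[0,0,0.0005],"fingers":0.4},{"delta_rot":[0,0,0],"xyz":[0,0,0.0005],"fingers":0.2},{"delta_rot":[0,0,0],"xyz":[0,0,0.0005],"fingers":0.2},{"delta_rot":[0,0,0],"xyz":[0,0,0.0005],"fingers":0.2},{"delta_rot":[0,0,0],"xyz":[0,0,-0.02],"fingers":0.2},{"delta_rot":[0,0,0],"xyz":[0,0,-0.06],"fingers":0.2},{"delta_rot":[0,0,0],"xyz":[0,0,-0.1],"fingers":0.2},{"delta_rot":[0,0,0],"xyz":[0,0,-0.14],"fingers":0.2},{"delta_rot":[0,0,0],"xyz":[0,0,-0.14],"fingers":0.2},{"delta_rot":[0,0,0],"xyz":[0,0,-0.14],"fingers":0.2}]'
python3 - <<'E'
from h import *
w=cam('wrist')['img'][100:400,160:480,::-1]; c=cam('side'); t=c['img'][200:330,220:360,::-1]
cv2.imwrite('pics/f.png',np.hstack([cv2.resize(w,(400,375)),cv2.resize(t,(400,375),interpolation=2)]))
hsv=cv2.cvtColor(c['img'],cv2.COLOR_RGB2HSV)
r=cv2.inRange(hsv,(0,150,100),(8,255,255))|cv2.inRange(hsv,(175,150,100),(180,255,255))
n,l,S,ce=cv2.connectedComponentsWithStats(r[230:310,280:325])
print([(ce[i]+[280,230],S[i,4]) for i in range(1,n) if S[i,4]>10])
E
```

```text
t: 42.3
eef_pos: [0.4213, -0.2132, 0.2036]
tool_rot: [0.001, 0.193, 0.981, -0.001]
contact_force: [-0.2, -0.5, -0.7]
gripper_width: 0.399
grasp_force: 0.0
[(array([314.5 , 255.95]), np.int32(20)), (array([306.58333333, 274.54166667]), np.int32(24)), (array([297.72, 294.36]), np.int32(25))]
```

View pics/f.png

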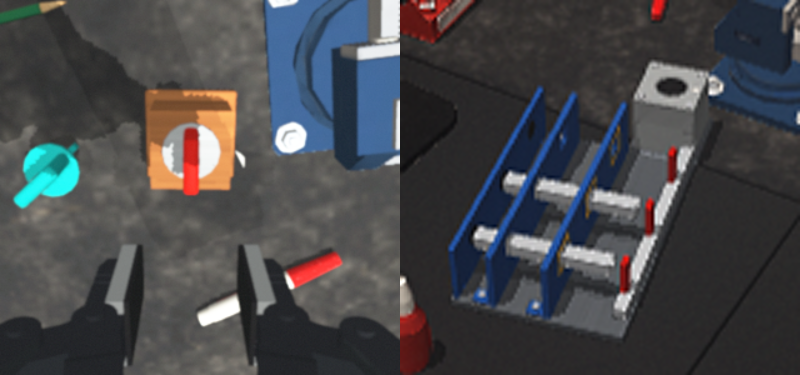

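The key stands upright in its stand (crop 190,155), both bars are in place and the lugs stand on their lines; handing in.

```bash
python3 -c "
from station import job
print(job.hand_in())"
```

```text
the job is handed in; nothing more can be done
None
```

I handed the job in at about 42 s: both steel bars are at the back stop in the left and middle bays, the lugs are across the bars' ends, and the key stands upright in its stand; hand-in returned no verdict.

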